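# Collect finished castings from the outlet catch tray

## Robot

A 6-joint arm with a two-finger parallel gripper is mounted at the origin on a cart in front of the work surface, level with it; the furniture and walls round the work are solid. World frame = base frame: x ahead of the robot, y to its left, z up, the work surface at z = 0. Lengths are in mm, angles in rad, forces in N, time in s.
With the tool pointing down it reaches from about 375 to 925 mm from the base axis. Payload 5.7 kg.
Tool frame: the origin (TCP) lies on the centre line of the jaws, within the pads' length; the fingertips stand 17 mm ahead of it and the grasp point (between the pads) lies 2 mm behind it; z points along the fingers, y is the line along which they close (so a half turn about z gives the same grasp; the last joint's range is limited). The gripper opens to 88 mm and grips with 3 to 60 N. Pads are 20 mm wide; open, the fingers measure 115 mm over their backs; the gripper's body (75 mm by 178 mm) begins 61 mm behind the grasp point.
Start: joints at [1.036, 0.359, 1.51, -0, 1.272, -0.115], TCP at [244.536, 547.874, 239.623] pointing down, gripper open.
Joint ranges: [-2.97, 2.97], [-1.01, 2.36], [0.21, 2.38], [-0.96, 4.11], [0.2, 2.71], [-2.98, 2.98]. Speed limits (rad/s): [2.39, 2.39, 3.14, 3.14, 3.14, 3.14].

## Interface

Orientations are given as a 3x3 rotation matrix whose columns are the frame's x, y, z axes.
In Python, from cell import bot gives the robot as it stands. The module is installed in compiled form; this text tells all that it offers.
- The arm moves only by the tool send_rows, never from a script. Its argument "deltas" is one flat list of numbers, 7 for each row, row after row: the shift along the tool's x, y, z in cm, then the turn, a rotation vector about the tool's x, y, z in rad, then the finger opening in cm, from 0 to 8.78. In form: [x, y, z, rx, ry, rz, fingers, x, y, z, rx, ry, rz, fingers, ...]. A call has 1 to 12 rows; each row is the pose to reach, as a shift and turn from the pose commanded when the call began, along the tool's axes at that moment; what a row does not reach only later rows make up. A row lasts 1/10 s, in which the tool goes at most 50 mm and 8.59 degrees, less where a joint would pass 70% of its speed; a pose out of reach is approached as far as the arm can. A call with a gripper value outside its range is refused whole. The fingers move at their own pace and stop on an object; "force" is the grip in N (left out, the last holds). Time passes only in rows, so rows that repeat a pose let the fingers close. It gives the time, the measured TCP pose, the force, the opening and the grip force at its end, in the units of the state.
- bot.get_state(): the state, without advancing time (a new reading comes with each control period).
- bot.get_image(name): name is "scene" or "side" or "wrist"; returns the picture (420x560x3 uint8, blue, green, red); there is no depth.
- bot.camera_params(name): a dict with "fx", "fy", "cx", "cy" (pixels), "view" (4x4, takes a point from world to camera coordinates). Camera axes: x right, y down, z forward; pixel columns grow to the right and rows downward; lengths in mm; the calibration is good to about 2 mm. The wrist camera is an equidistant fisheye: a pixel r from the principal point sees the ray r / f radians off the axis. A picture is of the moment at which its call begins: read the wrist's pose just before it. camera_params takes no time and is no camera call; for the wrist camera it gives the pose at the moment of the call.
- bot.job_done(): hands the job in; it is judged then, once.
The state is a dict: "time": time; "joint_pos": joint angles; "qvel": joint speeds; "joint_efforts": joint torques, N m; "tool_pos": TCP position; "orientation": TCP orientation; "contact_force": force on the tool from outside, world axes, zero at the start; "moment": the same for the moment, N m; "width": opening from 0.0 (shut) to 1.0 (fully open); "finger_force": force on a finger pad.
Only numpy, scipy, OpenCV 4.12 (cv2) and the standard library are available. Lean on these libraries where they do the work, as an engineer would, in place of code of your own. Each camera call takes 0.05 s, during which the arm holds its last target. There are 200 camera calls.

## Task

Collect the two finished pillow-block castings that stand in the catch tray under the low clear guard (there is no room to take them from straight above), and set them down gently in the red tote without dropping them, each standing upright on its base on the tote's floor. Leave the plain square bar offcut lying where it is in the catch tray, and do not disturb the mug and the tape roll on the bench.

Things in the scene. Friction and masses are not known exactly. Their poses are not given: they have to be found in the camera images.
- outlet: fixed steel catch tray 250 mm deep (x), 330 mm wide (y), floor 4 mm thick, side rims 22 mm, front rim 14 mm high (x = -118 mm); grey housing 215 mm high behind it from x = +120 mm. Origin: underside of the tray, 16 mm above the bench; x away from the robot (yaw within 0.15 rad). Two castings and an offcut stand on its floor in a row about x = +32 mm, 100 mm apart along y, in any order
- guard_edge (a point): middle of the front lower edge of the clear guard, which juts from the housing over the rear of the tray (outlet x = -20 to +120 mm, full width). Underside 171 mm, top 184 mm above the outlet's origin. Open at the front and at the sides save a 20 x 90 mm bracket in each back corner; forward of the edge the tray is open to above
- casting_1: finished dark pillow-block casting, about 0.4 kg: base 104 x 44 x 14 mm with a bolt hole at each end; on it a 64 x 32 mm shoulder and a round bearing housing 60 mm across, 32 mm thick, solid, flat faces, centre at z = 40, top at 70 mm. Origin: centre of underside; x along the base (nearly the outlet's x), y across the flat faces (grip these), z up. Starts on its base under the guard
- casting_2: the second casting, same as casting_1
- offcut: scrap: a plain bright square steel bar 90 x 36 x 36 mm, lying in the row under the guard; stays there. Origin: centre of the underside, x along it
- tote: red open tray used as tote, fixed: 165 x 289 mm outside, walls 57 mm high, 6 mm thick, inside 148 mm (its x) by 272 mm (its y), floor 3 mm thick. Origin: centre of underside, 16 mm above the bench (a dark base lies under it); x away from the robot (yaw within 0.2 rad). Left or right of the outlet
- mug: white mug 92 x 127 x 95 mm on the bench at the left, a bystander. Origin: centre of the underside
- tape_roll: roll of brown tape, 92 mm across, 48 mm high, on the bench at the right, a bystander. Origin: centre of the underside

How it is judged:
By the outcome, as a careful person would: the job done as asked, in the order asked, and still so for the second after the job is handed in, with the robot touching nothing.
It also fails if it takes over 72 s, if anything falls off the work surface, if the arm or the gripper's body presses on something with over 40 N, if the wrist force passes 120 N, or if a joint passes its speed limit or range.

## Working session

There is one attempt and no reset: what is moved stays moved. The work goes in short steps, Python scripts to look and compute and a tool call to move; the robot and the scene stay as the last step left them, time stands still between calls to the robot, and variables do not carry over. Pictures are saved under pics/ and viewed, at most 10 in all, crops included, and the job is handed in when it is done.

Besides the shell and the picture viewer there is one more tool, called after ">>>" as name(argument=value, ...) on one line, values as JSON. send_rows: Moves the arm, as the interface text tells. Its arguments: {"type":"object","properties":{"deltas":{"type":"array"},"force":{"type":"number"}},"required":["deltas"]}

```bash
mkdir -p pics
python3 - <<'E'
from cell import bot
import cv2,numpy as np
np.set_printoptions(precision=3,suppress=True)
a=bot.get_image("scene");b=bot.get_image("side")
cv2.imwrite("pics/scene.png",a);cv2.imwrite("pics/side.png",b)
for n in("scene","side","wrist"):
    p=bot.camera_params(n);print(n,p["fx"],p["fy"],p["cx"],p["cy"]);print(np.array(p["view"]))
s=bot.get_state();print(s["time"],s["tool_pos"],s["orientation"])
E
```

```text
scene 436.44848108036973 436.44848108036973 281.07203555191774 214.6097881156188
[[   0.737   -0.675    0.005 -356.015]
 [  -0.461   -0.509   -0.727  338.241]
 [   0.494    0.534   -0.687 1554.484]
 [   0.       0.       0.       1.   ]]
side 400.44224711006615 400.44224711006615 278.32893585870164 202.92518141815452
[[   0.652   -0.759    0.01  -347.835]
 [  -0.424   -0.375   -0.825  312.32 ]
 [   0.629    0.533   -0.566 1335.049]
 [   0.       0.       0.       1.   ]]
wrist 325.19226210127806 325.19226210127806 280.4333169907358 205.9737715373863
[[   0.408    0.913   -0.001 -599.343]
 [   0.884   -0.395    0.249  -30.1  ]
 [   0.226   -0.103   -0.969  390.008]
 [   0.       0.       0.       1.   ]]
0.1 [244.221 547.388 238.895] [[-0.913  0.408 -0.001]
 [ 0.408  0.913 -0.001]
 [ 0.    -0.002 -1.   ]]
```

View pics/scene.png

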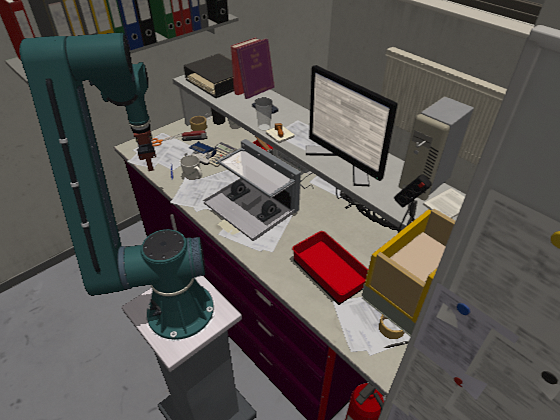

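View pics/side.png

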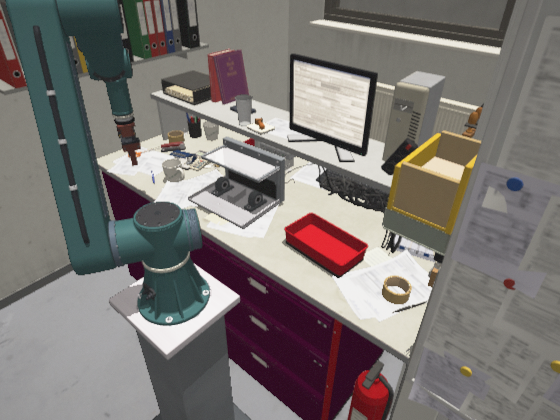

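The tote is right of the outlet, at scene (330,265). Two dark discs show under the guard at scene (240,187) and (268,210). I'll enlarge both views.

Run:
```python
import cv2,numpy as np
a=cv2.imread("pics/scene.png")[135:250,195:310];b=cv2.imread("pics/side.png")[130:232,180:292]
f=lambda i:cv2.resize(i,(400,400*i.shape[0]//i.shape[1]),interpolation=cv2.INTER_CUBIC)
A,B=f(a),f(b);print(A.shape,B.shape)
c=np.zeros((400,800,3),np.uint8);c[:A.shape[0],:400]=A[:400];c[:B.shape[0],400:]=B
cv2.imwrite("pics/crop.png",c)
```

```text
(400, 400, 3) (364, 400, 3)
```

View pics/crop.png

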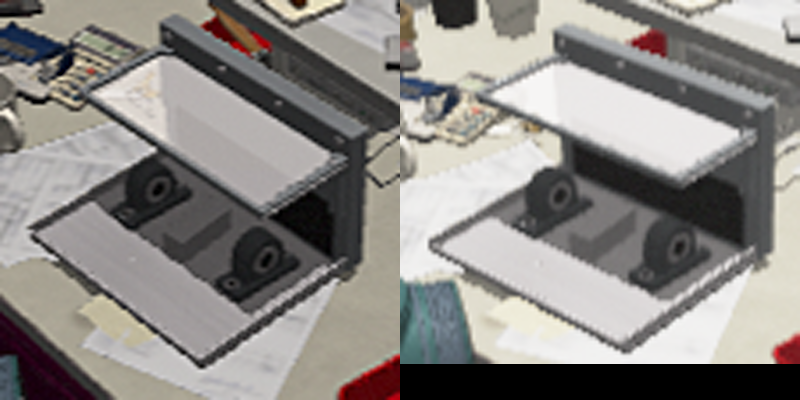

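```bash
cat > h.py <<'E'
from cell import bot
import numpy as np
np.set_printoptions(precision=3,suppress=True)
def ray(n,u,v,p=None):
    p=p or bot.camera_params(n);V=np.array(p["view"]);R=V[:3,:3];o=-R.T@V[:3,3]
    x,y=(u-p["cx"])/p["fx"],(v-p["cy"])/p["fy"]
    if n=="wrist":
        r=np.hypot(x,y);d=np.array([x/r*np.sin(r),y/r*np.sin(r),np.cos(r)]) if r>0 else np.array([0,0,1.])
    else: d=np.array([x,y,1.])
    d=R.T@d;return o,d/np.linalg.norm(d)
def plane(n,u,v,z,p=None):
    o,d=ray(n,u,v,p);return o+d*(z-o[2])/d[2]
def tri(r1,r2):
    A=[];b=[]
    for o,d in(r1,r2):
        P=np.eye(3)-np.outer(d,d);A.append(P);b.append(P@o)
    return np.linalg.lstsq(np.vstack(A),np.hstack(b),rcond=None)[0]
E
python3 - <<'E'
from h import *
import cv2
S=lambda x,y:ray("scene",195+x/3.478,135+y/3.478)
D=lambda x,y:ray("side",180+(x-400)/3.571,130+y/3.571)
for k,a,b in[("trayFL",(32,233),(432,243)),("trayFR",(203,365),(628,350)),("guardL",(88,92),(485,95)),("guardR",(268,212),(685,185)),("discL",(157,187),(564,193)),("discR",(263,257),(682,246))]:
    print(k,tri(S(*a),D(*b)))
print("FL30",195+32/3.478,plane("scene",195+32/3.478,135+233/3.478,30),plane("scene",195+203/3.478,135+365/3.478,30),plane("side",180+32/3.571,130+243/3.571,30),plane("side",180+228/3.571,130+350/3.571,30))
s=bot.get_state();R=np.array(s["orientation"]);o,d=ray("wrist",280.43,205.97)
print("cam in tool",R.T@(o-np.array(s["tool_pos"])),R.T@d)
for n in("scene","side"):
    im=cv2.imread(f"pics/{n}.png").astype(int)
    m=((im[...,2]>90)&(im[...,1]<50)&(im[...,0]<60)).astype(np.uint8);m[:,:270]=0;m[290:]=0;m[:225 if n=="scene" else 205]=0
    m=cv2.morphologyEx(m,cv2.MORPH_CLOSE,np.ones((7,7)))
    c=max(cv2.findContours(m,0,1)[0],key=cv2.contourArea);c=cv2.convexHull(c)
    print(n,cv2.contourArea(c),cv2.boundingRect(c))
    # top rim: bring hull to plane z=73
    q=cv2.approxPolyDP(c,5,True)[:,0]
    for u,v in q: print(u,v,plane(n,u,v,73),plane(n,u,v,16))
E
```

```text
trayFL [369.605 372.441  45.478]
trayFR [395.895  67.777  23.662]
guardL [487.987 391.419 194.617]
guardR [515.728  87.353 177.633]
discL [519.933 301.453  78.153]
discR [536.184 117.075  73.044]
FL30 204.2006900517539 [378.082 388.671  30.   ] [391.422  66.126  30.   ] [383.367 391.255  30.   ] [390.816  58.604  30.   ]
cam in tool [  67.19     0.328 -145.467] [-0.249 -0.     0.969]
scene 2435.0 (292, 231, 77, 59)
293 246 [459.188 -93.221  73.   ] [496.258 -56.308  16.   ]
322 231 [ 600.755 -112.337   73.   ] [644.321 -76.301  16.   ]
368 269 [ 584.163 -360.638   73.   ] [ 626.968 -335.995   16.   ]
366 278 [ 546.234 -382.447   73.   ] [ 587.298 -358.804   16.   ]
352 289 [ 471.689 -380.656   73.   ] [ 509.333 -356.931   16.   ]
333 289 [ 422.225 -335.709   73.   ] [ 457.6   -309.922   16.   ]
side 2733.0 (285, 214, 82, 61)
285 228 [456.517 -99.058  73.   ] [513.165 -53.149  16.   ]
313 214 [ 600.469 -125.026   73.   ] [665.817 -80.685  16.   ]
366 247 [ 564.224 -388.978   73.   ] [ 627.382 -360.591   16.   ]
338 274 [ 383.076 -389.302   73.   ] [ 435.286 -360.934   16.   ]
288 241 [ 404.644 -156.692   73.   ] [ 458.157 -114.266   16.   ]
```

```bash
cat >> h.py <<'E'
from scipy.spatial.transform import Rotation as Ro
def tool(yaw,th):
    c,s=np.cos(th),np.sin(th);z=np.array([c*np.cos(yaw),c*np.sin(yaw),-s]);y=np.array([-np.sin(yaw),np.cos(yaw),0])
    return np.c_[np.cross(y,z),y,z]
def go(p,R=None):
    s=bot.get_state();R0=np.array(s["orientation"]);R=R0 if R is None else R
    d=R0.T@(np.array(p)-np.array(s["tool_pos"]))/10
    print("delta cm",d,"rot",Ro.from_matrix(R0.T@R).as_rotvec())
E
python3 - <<'E'
from h import *
print("mug",tri(ray("scene",190,165),ray("side",173,170)))
go([400,325,200],tool(.06,np.radians(40)))
E
```

```text
mug [481.275 642.077  37.29 ]
delta cm [-23.29  -13.953   3.908] rot [-0.211 -0.856 -0.448]
```

>>> send_rows(deltas=[-12,-7,2,-0.1,-0.4,-0.22,8.78,-23.3,-14,3.9,-0.211,-0.856,-0.448,8.78,-23.3,-14,3.9,-0.211,-0.856,-0.448,8.78,-23.3,-14,3.9,-0.211,-0.856,-0.448,8.78,-23.3,-14,3.9,-0.211,-0.856,-0.448,8.78,-23.3,-14,3.9,-0.211,-0.856,-0.448,8.78,-23.3,-14,3.9,-0.211,-0.856,-0.448,8.78,-23.3,-14,3.9,-0.211,-0.856,-0.448,8.78,-23.3,-14,3.9,-0.211,-0.856,-0.448,8.78,-23.3,-14,3.9,-0.211,-0.856,-0.448,8.78,-23.3,-14,3.9,-0.211,-0.856,-0.448,8.78,-23.3,-14,3.9,-0.211,-0.856,-0.448,8.78])

```text
time: 1.3
tool_pos: [405.3, 327.9, 283.7]
orientation: [[-0.722, -0.061, 0.689], [-0.043, 0.998, 0.044], [-0.69, 0.003, -0.723]]
contact_force: [-0.6, 0.1, 0.4]
width: 0.994
finger_force: 0.0
```

Run:
```python
from h import *
import cv2,json
s=bot.get_state();p=bot.camera_params("wrist");im=bot.get_image("wrist")
cv2.imwrite("pics/w1.png",im);p["view"]=np.array(p["view"]).tolist();json.dump(p,open("w1.json","w"))
print(s["time"],s["tool_pos"],s["orientation"],s["joint_pos"],s["contact_force"])
```

```text
1.3 [405.313 327.896 283.722] [[-0.722 -0.061  0.689]
 [-0.043  0.998  0.044]
 [-0.69   0.003 -0.723]] [ 0.912  0.061  2.082 -0.963  0.683 -0.041] [-0.593  0.127  0.4  ]
```

View pics/w1.png

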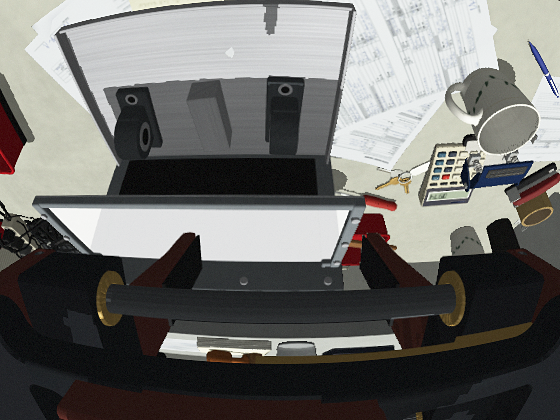

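The wrist view shows the left casting's front hole at (286,89), the right casting's at (133,99), and the offcut at (210,115). The arm stopped at joint 4's limit, so I need a kinematic model. I'll enlarge the picture and check the model.

Run:
```python
import cv2
im=cv2.imread("pics/w1.png")[65:165,100:320]
im=cv2.convertScaleAbs(im,alpha=1.8,beta=10)
cv2.imwrite("pics/w1c.png",cv2.resize(im,(792,360),interpolation=cv2.INTER_CUBIC))
from h import *
s=bot.get_state();q=s["joint_pos"]
f=lambda q,a:(Ro.from_euler("z",q[0])*Ro.from_euler("y",q[1]+q[2])*Ro.from_euler("z",a*q[3])*Ro.from_euler("y",q[4])).as_matrix()
for a in(1,-1):
  print(f(q,a).T@np.array(s["orientation"]))
```

```text
[[ 0.041 -0.999 -0.   ]
 [ 0.999  0.041 -0.   ]
 [-0.    -0.     1.   ]]
[[ 0.735 -0.159 -0.659]
 [-0.377  0.713 -0.592]
 [ 0.564  0.683  0.464]]
```

View pics/w1c.png

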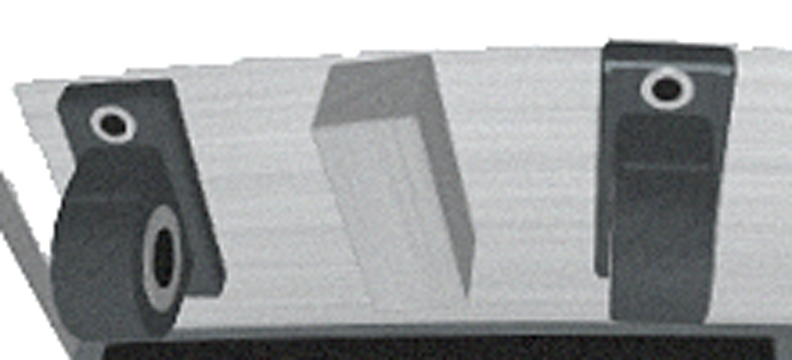

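Casting pixels in the crop (scale 3.6, offset 100,65): holes at (667,89) and (113,125), base top edges as used below, and the right casting's right edge from (175,84) to (224,275).

Run:
```python
from h import *
import json
p=json.load(open("w1.json"))
P=lambda x,y,z:plane("wrist",100+x/3.6,65+y/3.6,z,p)[:2]
for k,a in dict(Lhole=(667,89,34),LfL=(607,64,34),LfR=(734,73,34),LrearL=(597,275,20),Rhole=(113,125,34),RfL=(62,110,34),RfR=(172,108,34),RfRtop=(175,84,34),RrR=(224,275,34),RrRb=(220,296,20),offFL=(313,128,56),offFR=(415,117,56),offbR=(470,298,20),Rbore=(163,258,60),Ltop1=(611,320,86),Ltop2=(706,322,86)).items(): print(k,P(*a))
W=lambda u,v,z:plane("wrist",u,v,z,p)[:2]
print("tray",W(57,31,38),W(354,5,38),"guardedge",W(34,202,187),W(364,203,187),W(40,197,200),W(360,197,200))
```

```text
Lhole [493.685 339.638]
LfL [484.448 319.758]
LfR [485.492 360.704]
LrearL [599.647 319.384]
Rhole [508.283 145.923]
RfL [499.914 127.917]
RfR [501.957 170.347]
RfRtop [491.476 173.891]
RrR [587.547 171.303]
RrRb [615.578 159.817]
offFL [494.688 226.908]
offFR [490.443 260.456]
offbR [615.531 267.522]
Rbore [550.309 162.123]
Ltop1 [551.176 324.494]
Ltop2 [550.318 356.093]
tray [393.057  79.818] [376.098 397.669] guardedge [513.384  63.561] [496.716 410.194] [482.247 100.061] [467.96  396.633]
```

Run:
```python
from h import *
go([385,140,215],tool(.06,np.radians(42)))
```

```text
delta cm [  7.015 -18.639   2.741] rot [ 0.003 -0.076 -0.001]
```

>>> send_rows(deltas=[1,-4,0,0,0,0,6,3,-9,0.5,0,-0.04,0,6,5,-14,1.5,0,-0.076,0,6,7,-18.6,2.7,0,-0.076,0,6,7,-18.6,2.7,0,-0.076,0,6,7,-18.6,2.7,0,-0.076,0,6])

```text
time: 1.95
tool_pos: [403.0, 146.3, 259.6]
orientation: [[-0.707, -0.055, 0.705], [-0.038, 0.998, 0.04], [-0.706, 0.001, -0.708]]
contact_force: [-0.3, -0.3, -0.8]
width: 0.682
finger_force: 0.0
```

```bash
cat >> h.py <<'E'
from scipy.optimize import least_squares
Z=lambda a:Ro.from_euler("z",a);Y=lambda a:Ro.from_euler("y",a)
def fk(q,L):
    h,d,l1,l2,e,l3=L
    A=Z(q[0]);B=A*Y(q[1]);C=B*Y(q[2]);D=C*Z(q[3])*Y(q[4])
    return A.apply([0,d,h])+B.apply([0,0,l1])+C.apply([e,0,l2])+D.apply([0,0,l3]),(D*Z(np.pi/2+q[5])).as_matrix()
E
python3 - <<'E'
from h import *
s=bot.get_state();print(s["time"],s["joint_pos"],s["tool_pos"],s["orientation"],s["qvel"])
D=[([1.036,.359,1.51,0,1.272,-.115],[244.5,547.9,239.6]),([.912,.061,2.082,-.963,.683,-.041],[405.3,327.9,283.7]),(s["joint_pos"],s["tool_pos"])]
f=lambda L:np.hstack([fk(q,L)[0]-p for q,p in D])
r=least_squares(f,[200,69,450,400,0,250]);print(r.x,r.fun,np.linalg.svd(r.jac)[1])
E
```

```text
1.95 [ 0.375 -0.15   2.375 -0.963  0.272 -0.395] [402.974 146.271 259.61 ] [[-0.707 -0.055  0.705]
 [-0.038  0.998  0.04 ]
 [-0.706  0.001 -0.708]] [ 0.024  0.063  0.011  0.003 -0.014  0.011]
[266.344  68.886 610.439 433.276 111.735 364.159] [-0.001  0.001  0.007  0.015 -0.027  0.104 -0.009  0.025 -0.111] [3.311 1.875 1.733 0.653 0.3   0.032]
```

```bash
cat >> h.py <<'E'
LK=[266.344,68.886,610.439,433.276,111.735,364.159]
LO=np.array([-2.97,-1.01,.21,-.96,.2,-2.98]);HI=np.array([2.97,2.36,2.38,4.11,2.71,2.98])
def ik(p,R):
    best=None
    for q0 in([.5,.3,1.5,0,1,0],[.2,.3,1.8,1,.7,-1],[0,.3,1.8,2.5,.7,-2],[.5,.3,1.8,3,.7,1],[.5,.3,1.8,-.5,.7,2.5]):
        def f(q):
            x,M=fk(q,LK);return np.r_[(x-p)/100,(Ro.from_matrix(M.T@R)).as_rotvec()]
        r=least_squares(f,np.clip(q0,LO+.01,HI-.01),bounds=(LO,HI))
        if best is None or r.cost<best[0]: best=(r.cost,r.x)
    return best
E
cat > s.py <<'E'
from h import *
F=np.diag([-1,-1,1.])
for name,g,yaw in(("L",[537,341,68],.06),("R",[548,150,68],.06),("T1",[505,-190,71],-.13),("T2",[495,-290,71],-.13)):
  for th in(30,40,50):
    for fl in(0,1):
      R=tool(yaw,np.radians(th));R=R@F if fl else R
      o=[]
      for b in(-2,60,120) if name in"LR" else(-2,):
        c,q=ik(np.array(g)-b*R[:,2],R);o.append("%.4f"%c)
        if b==-2:qq=q
      print(name,th,fl,o,qq)
E
python3 s.py
```

```text
L 30 0 ['0.0000', '0.0000', '0.0004'] [0.787 0.795 2.205 3.932 0.944 1.455]
L 30 1 ['0.0000', '0.0000', '0.0004'] [ 0.787  0.795  2.205  3.932  0.944 -1.687]
L 40 0 ['0.0000', '0.0004', '0.0037'] [0.729 0.664 2.15  4.061 0.64  1.23 ]
L 40 1 ['0.0000', '0.0004', '0.0037'] [ 0.729  0.664  2.15   4.061  0.64  -1.911]
L 50 0 ['0.0022', '0.0068', '0.0040'] [0.637 0.584 2.118 4.11  0.396 1.083]
L 50 1 ['0.0022', '0.0068', '0.0057'] [ 0.637  0.584  2.118  4.11   0.396 -2.058]
R 30 0 ['0.0149', '0.0419', '0.0850'] [0.384 0.74  2.38  3.622 0.923 1.477]
R 30 1 ['0.0149', '0.0419', '0.1267'] [ 0.384  0.74   2.38   3.622  0.923 -1.665]
R 40 0 ['0.0009', '0.0093', '0.0193'] [0.247 0.646 2.38  3.382 0.725 1.516]
R 40 1 ['0.0009', '0.0093', '0.0461'] [ 0.247  0.646  2.38   3.382  0.725 -1.626]
R 50 0 ['0.0000', '0.0000', '0.0001'] [0.205 0.533 2.297 3.388 0.392 1.454]
R 50 1 ['0.0000', '0.0000', '0.0062'] [ 0.205  0.533  2.297  3.388  0.392 -1.687]
T1 30 0 ['0.0287'] [-1.006  0.709  2.38   2.     0.897  1.759]
T1 30 1 ['0.0287'] [-1.006  0.709  2.38   2.     0.897 -1.383]
T1 40 0 ['0.0067'] [-0.844  0.586  2.38   2.188  0.669  1.833]
T1 40 1 ['0.0067'] [-0.844  0.586  2.38   2.188  0.669 -1.309]
T1 50 0 ['0.0000'] [-0.747  0.521  2.355  2.258  0.501  1.892]
T1 50 1 ['0.0000'] [-0.747  0.521  2.355  2.258  0.501 -1.249]
T2 30 0 ['0.0003'] [-1.166  0.827  2.38   2.114  1.072  1.518]
T2 30 1 ['0.0003'] [-1.166  0.827  2.38   2.114  1.072 -1.624]
T2 40 0 ['0.0000'] [-1.064  0.659  2.331  2.092  0.789  1.743]
T2 40 1 ['0.0000'] [-1.064  0.659  2.331  2.092  0.789 -1.399]
T2 50 0 ['0.0000'] [-0.964  0.532  2.235  1.821  0.514  2.155]
T2 50 1 ['0.0000'] [-0.964  0.532  2.235  1.821  0.514 -0.986]
```

```bash
cat > s2.py <<'E'
from h import *
def ik2(p,R,q0):
    f=lambda q:(lambda x,M:np.r_[(x-p)/100,Ro.from_matrix(M.T@R).as_rotvec()])(*fk(q,LK))
    r=least_squares(f,np.clip(q0,LO+.02,HI-.02),bounds=(LO,HI));return r.cost,r.x
seed=dict(L=[.75,.7,2.15,4,.7,1.3],M=[0,.5,2.3,2.9,.4,1.7],R=[.2,.53,2.3,3.38,.4,1.45],T1=[-.75,.52,2.3,2.2,.5,1.9],T2=[-1,.55,2.25,1.9,.6,2])
for n,y,yaw in(("L",341,.06),("R",150,.06),("M",0,0),("T1",-190,-.13),("T2",-290,-.13)):
  for th in(35,42,48,55):
    print(n,th)
    for z in(65,150,250,350):
      print("  z%d"%z," ".join("x%d:%s"%(x,(lambda c,q:"%.1f(%.1f,%.1f)"%(np.sqrt(2*c)*100,q[3],q[4]))(*ik2(np.array([x,y,z]),tool(yaw,np.radians(th)),seed[n]))) for x in(430,480,540)))
E
python3 s2.py
```

```text
L 35
  z65 x430:0.4(4.1,0.9) x480:0.0(4.0,0.9) x540:0.0(4.0,0.8)
  z150 x430:7.9(4.1,0.8) x480:4.8(4.1,0.7) x540:2.4(4.1,0.7)
  z250 x430:19.1(4.1,0.7) x480:15.7(4.1,0.6) x540:12.9(4.1,0.5)
  z350 x430:31.9(4.1,0.5) x480:28.0(4.1,0.5) x540:24.6(4.1,0.4)
L 42
  z65 x430:2.8(4.1,0.7) x480:1.0(4.1,0.7) x540:0.0(4.1,0.6)
  z150 x430:11.9(4.1,0.6) x480:9.7(4.1,0.6) x540:8.3(4.1,0.5)
  z250 x430:24.7(4.1,0.5) x480:21.9(4.1,0.4) x540:19.8(4.1,0.4)
  z350 x430:38.5(4.1,0.3) x480:35.1(4.1,0.3) x540:32.3(4.1,0.2)
L 48
  z65 x430:6.0(4.1,0.6) x480:5.0(4.1,0.5) x540:4.8(4.1,0.4)
  z150 x430:16.1(4.1,0.5) x480:14.7(4.1,0.4) x540:13.9(4.1,0.4)
  z250 x430:29.9(4.1,0.3) x480:27.7(4.1,0.3) x540:26.1(4.1,0.2)
  z350 x430:44.3(4.1,0.2) x480:41.6(4.1,0.2) x540:39.4(4.1,0.2)
L 55
  z65 x430:10.8(4.1,0.4) x480:10.7(4.1,0.3) x540:11.3(4.1,0.3)
  z150 x430:21.8(4.1,0.3) x480:21.1(4.1,0.3) x540:21.1(4.1,0.2)
  z250 x430:36.4(4.1,0.2) x480:35.0(4.1,0.2) x540:34.4(4.1,0.2)
  z350 x430:52.5(4.1,0.2) x480:50.5(4.1,0.2) x540:49.1(4.1,0.2)
R 35
  z65 x430:40.4(4.1,0.4) x480:27.7(4.0,0.7) x540:13.8(3.6,0.8)
  z150
[... 3300 characters left out ...]
(2.1,0.7)
  z150 x430:0.0(1.6,0.7) x480:0.0(1.7,0.7) x540:0.0(1.8,0.6)
  z250 x430:0.0(1.2,0.8) x480:0.0(1.3,0.7) x540:0.0(1.3,0.6)
  z350 x430:5.3(1.0,1.0) x480:8.6(1.1,0.9) x540:11.7(1.2,0.7)
T2 48
  z65 x430:0.0(1.9,0.6) x480:0.0(1.9,0.6) x540:0.0(1.9,0.5)
  z150 x430:0.0(1.4,0.6) x480:0.0(1.5,0.6) x540:0.0(1.5,0.5)
  z250 x430:0.0(1.0,0.8) x480:3.3(1.1,0.7) x540:6.7(1.2,0.6)
  z350 x430:14.4(1.0,1.0) x480:18.0(1.1,0.9) x540:21.3(1.2,0.7)
T2 55
  z65 x430:0.0(1.6,0.5) x480:0.0(1.6,0.4) x540:0.0(1.5,0.4)
  z150 x430:0.0(1.1,0.6) x480:0.2(1.1,0.5) x540:4.1(1.2,0.4)
  z250 x430:11.2(1.0,0.8) x480:14.7(1.0,0.7) x540:18.3(1.1,0.6)
  z350 x430:25.1(0.9,1.0) x480:29.0(1.0,0.9) x540:32.6(1.1,0.7)
```

```bash
cat > plan.py <<'E'
from h import *
O=dict(p=np.array([503,245,16.]),yaw=.057)
def ikc(p,yaw,th,q0,w=1.):
    R=tool(yaw,np.radians(th));p=np.array(p,float)
    f=lambda q:(lambda x,M:np.r_[(x-p)/100,w*Ro.from_matrix(M.T@R).as_rotvec()])(*fk(q,LK))
    lo,hi=LO+.015,HI-.015
    r=least_squares(f,np.clip(q0,lo+.005,hi-.005),bounds=(lo,hi));x,M=fk(r.x,LK)
    return r.x,np.linalg.norm(x-p),Ro.from_matrix(M.T@R).magnitude()
def boxpts(lo,hi,n=5):
    g=[np.linspace(a,b,max(2,n)) for a,b in zip(lo,hi)];return np.stack(np.meshgrid(*g),-1).reshape(-1,3)
BODY=boxpts([-37.5,-89,-180],[37.5,89,-63],7);FING=boxpts([-10,-50,-63],[10,50,17],6)
OBS=[("guard",[-20,-165,171],[120,165,184]),("housing",[120,-165,0],[160,165,215]),("frim",[-125,-165,0],[-118,165,14]),("floor",[-118,-165,0],[120,165,4]),("rimL",[-118,160,0],[120,168,22]),("rimR",[-118,-168,0],[120,-160,22])]
def clear(q,cast=None,tote=None):
    """min clearance; cast = (casting pts in tool frame)"""
    x,M=fk(q,LK);out=[]
    for nm,P in(("body",BODY),("fing",FING),("cast",cast)):
        if P is None: continue
        W=P@M.T+x;c,s=np.cos(O["yaw"]),np.sin(O["yaw"]);l=(W-O["p"])@np.array([[c,-s,0],[s,c,0],[0,0,1]])
        for on,lo,hi in OBS:
            d=np.maximum(np.maximum(np.array(lo)-l,l-np.array(hi)),0);m=np.linalg.norm(d,axis=1).min();out.append((m,nm+"-"+on))
        out.append((W[:,2].min(),nm+"-bench"))
        if tote:
            c,s=np.cos(tote[2]),np.sin(tote[2]);l=(W-np.array([tote[0],tote[1],16]))@np.array([[c,-s,0],[s,c,0],[0,0,1]])
            for lo,hi in(([-83,-145,0],[-74,145,57]),([74,-145,0],[83,145,57]),([-83,136,0],[83,145,57]),([-83,-145,0],[83,-136,57])):
                d=np.maximum(np.maximum(np.array(lo)-l,l-np.array(hi)),0);out.append((np.linalg.norm(d,axis=1).min(),nm+"-tote"))
    return min(out)
def casting(th,gx,gz):
    """points of casting in tool frame when grasp point at casting (gx,0,gz), pitch th"""
    P=np.vstack([boxpts([-52,-22,0],[52,22,14]),boxpts([-32,-16,14],[32,16,55]),boxpts([-18,-16,14],[18,16,70])])
    return (P-[gx,0,gz])@tool(0,np.radians(th))+[0,0,-2]
def path(keys,n,cast=None,tote=None):
    Q=[]
    for a,b in zip(keys[:-1],keys[1:]):
        for t in np.linspace(0,1,n+1)[1:]:Q.append(np.array(a)+(np.array(b)-a)*t)
    return Q
def rows(Q,w):
    s=bot.get_state();p0=np.array(s["tool_pos"]);R0=np.array(s["orientation"])
    for q in Q:
        x,M=fk(q,LK);d=R0.T@(x-p0)/10;r=Ro.from_matrix(R0.T@M).as_rotvec()
        print("%.1f, %.1f, %.1f, %.2f, %.2f, %.2f, %s,"%(*d,*r,w))
E
cat > a.py <<'E'
from plan import *
q0=np.array(bot.get_state()["joint_pos"])
yR=.057
rg,e1,e2=ikc([540+1.3,150,63],yR,48,[.2,.53,2.3,3.38,.4,1.45]);print("Rgrasp",rg,e1,e2,clear(rg))
for p,th in(([500,148,85],52),([490,148,100],50),([480,147,120],50),([470,147,150],50),([460,146,120],55),([440,146,120],60),([460,146,180],48),([450,146,220],42)):
    q,e1,e2=ikc(p,yR,th,rg);print(p,th,q,"%.1f %.3f"%(e1,e2),clear(q),clear(q,casting(48,-8,44)))
E
python3 a.py
```

```text
Rgrasp [0.217 0.568 2.339 3.364 0.503 1.494] 4.907322785576184e-08 5.79284979085032e-10 (np.float64(8.63677160440901), 'body-guard')
[500, 148, 85] 52 [0.229 0.443 2.361 3.468 0.335 1.397] 0.0 0.000 (np.float64(16.98742389176152), 'body-guard') (np.float64(16.98742389176152), 'body-guard')
[490, 148, 100] 50 [0.255 0.394 2.365 3.61  0.304 1.278] 1.0 0.034 (np.float64(15.413151781904068), 'body-guard') (np.float64(15.413151781904068), 'body-guard')
[480, 147, 120] 50 [0.261 0.323 2.365 3.754 0.243 1.134] 1.0 0.035 (np.float64(16.420222895491634), 'body-guard') (np.float64(16.420222895491634), 'body-guard')
[470, 147, 150] 50 [0.29  0.235 2.365 4.07  0.215 0.836] 0.7 0.026 (np.float64(27.375779958854448), 'fing-guard') (np.float64(9.908155604851135), 'cast-guard')
[460, 146, 120] 55 [0.297 0.296 2.365 4.095 0.215 0.825] 1.2 0.039 (np.float64(32.4022151486775), 'body-guard') (np.float64(32.4022151486775), 'body-guard')
[440, 146, 120] 60 [0.31  0.311 2.365 4.095 0.215 0.836] 19.4 0.095 (np.float64(35.62280011871983), 'body-guard') (np.float64(35.62280011871983), 'body-guard')
[460, 146, 180] 48 [0.297 0.179 2.365 4.095 0.215 0.807] 15.1 0.016 (np.float64(7.0949339733904875), 'fing-guard') (np.float64(0.0), 'cast-guard')
[450, 146, 220] 42 [0.303 0.099 2.365 4.095 0.215 0.798] 30.1 0.020 (np.float64(1.7354620213720453), 'fing-guard') (np.float64(0.0), 'cast-guard')
```

```bash
cat > b.py <<'E'
from plan import *
q0=np.array(bot.get_state()["joint_pos"]);y0=.057
T=(500,-242,-.13)
cR=casting(46,-10,43);cL=casting(35,-3,50)
k={}
def add(n,p,yaw,th,seed,w=1.,c=None):
    q,a,b=ikc(p,yaw,th,seed,w);k[n]=q;print(n,q,"%.1f %.3f"%(a,b),clear(q,c,T))
add("Rg",[539,150,62],y0,46,[.2,.53,2.3,3.38,.4,1.45],c=cR)
add("Ro",[478,147,100],y0,53,k["Rg"],c=cR)
add("Ro2",[470,80,125],y0,55,[.05,.4,2.36,3,.3,1.6],.5,c=cR)
add("Ta",[508,-190,165],-.13,46,[-.75,.52,2.3,2.2,.5,1.9],c=cR)
add("Tp",[508,-190,62],-.13,46,k["Ta"],c=cR)
add("Lg",[533,340,69],y0,35,[.75,.7,2.15,4,.7,1.3],c=cL)
add("Lo",[437,334,95],y0,33,k["Lg"],.5,c=cL)
add("Lo2",[450,240,130],.1,45,[.4,.5,2.3,3.6,.5,1.3],.5,c=cL)
add("T2a",[498,-300,165],-.13,35,[-1,.6,2.25,2,.8,2],c=cL)
add("T2p",[498,-300,69],-.13,35,k["T2a"],c=cL)
np.save("keys.npy",k,allow_pickle=True)
for nm,ks,c in(("now-Ta",[q0,k["Ta"]],None),("Rg-Ro",[k["Rg"],k["Ro"]],cR),("Ro-Ta",[k["Ro"],k["Ta"]],cR),("Ro-Ro2-Ta",[k["Ro"],k["Ro2"],k["Ta"]],cR),("Lg-Lo",[k["Lg"],k["Lo"]],cL),("Lo-T2a",[k["Lo"],k["T2a"]],cL),("Lo-Lo2-Ro2-T2a",[k["Lo"],k["Lo2"],k["Ro2"],k["T2a"]],cL),("Lo-Ro-T2a",[k["Lo"],k["Ro"],k["T2a"]],cL)):
    print(nm)
    for q in path(ks,6):
        x,M=fk(q,LK);m,w=clear(q,c,T);print("  ",x.round(),"th%.0f"%np.degrees(np.arcsin(-M[2,2])),"yaw%.2f"%np.arctan2(M[1,2],M[0,2]),"roll%.2f"%M[2,1],"%.0f %s"%(m,w))
E
python3 b.py
```

```text
Rg [0.225 0.597 2.365 3.354 0.588 1.514] 0.1 0.004 (np.float64(0.21182490127495868), 'cast-floor')
Ro [0.246 0.367 2.365 3.65  0.242 1.228] 0.4 0.016 (np.float64(21.970409527800058), 'body-guard')
Ro2 [0.158 0.29  2.365 4.095 0.215 0.711] 8.2 0.117 (np.float64(14.807950899979202), 'body-guard')
Ta [-0.779  0.269  2.323  1.796  0.445  2.394] 0.0 0.000 (np.float64(51.89264544898526), 'cast-tote')
Tp [-0.776  0.566  2.365  2.268  0.575  1.838] 1.4 0.047 (np.float64(11.822289407190723), 'cast-tote')
Lg [0.768 0.72  2.189 3.989 0.794 1.358] 0.0 0.000 (np.float64(0.14715287270153965), 'cast-floor')
Lo [0.963 0.693 2.33  4.095 0.925 1.466] 0.1 0.016 (np.float64(16.55027487627714), 'cast-frim')
Lo2 [0.605 0.371 2.365 4.068 0.453 1.079] 0.2 0.028 (np.float64(40.87047103106492), 'cast-guard')
T2a [-1.122  0.445  2.309  1.852  0.795  2.03 ] 0.0 0.000 (np.float64(45.71396685557817), 'cast-tote')
T2p [-1.122  0.742  2.348  2.118  0.933  1.624] 0.0 0.000 (np.float64(2.2672911971376593), 'body-tote')
now-Ta
   [395.  90. 207.] th55 yaw-0.07 roll0.46 50 fing-guard
   [388.  60. 168.] th63 yaw-0.04 r
[... 3406 characters left out ...]
Lo-Ro-T2a
   [455. 309.  91.] th37 yaw0.07 roll0.01 20 cast-floor
   [469. 282.  90.] th41 yaw0.07 roll0.02 16 cast-floor
   [479. 252.  91.] th44 yaw0.06 roll0.02 14 cast-floor
   [484. 219.  94.] th48 yaw0.06 roll0.01 14 cast-floor
   [484. 184.  97.] th51 yaw0.06 roll0.01 15 cast-floor
   [478. 147. 100.] th54 yaw0.05 roll-0.00 17 cast-floor
   [537.  54. 121.] th48 yaw-0.08 roll-0.06 0 body-guard
   [573. -38. 141.] th43 yaw-0.16 roll-0.09 17 body-guard
   [ 586. -123.  158.] th39 yaw-0.19 roll-0.10 34 cast-tote
   [ 577. -197.  168.] th36 yaw-0.20 roll-0.09 44 cast-tote
   [ 547. -257.  170.] th35 yaw-0.18 roll-0.06 47 cast-tote
   [ 498. -300.  165.] th35 yaw-0.13 roll0.00 46 cast-tote
```

```bash
cat > c.py <<'E'
from plan import *
k=np.load("keys.npy",allow_pickle=True).item();q0=np.array(bot.get_state()["joint_pos"])
T=(500,-242,-.13);cR=casting(46,-10,43);cL=casting(38,-3,50)
for y,yaw,th in((10,.15,55),(10,.25,57),(20,.0,55)):
  q,a,b=ikc([475,y,135],yaw,th,[-.1,.35,2.36,2.4,.35,2],.3);print(q,a,b,clear(q,cR,T))
  k["Mo%d"%th if yaw else "M3"]=q
  for nm,ks,c in(("Ro-Ta",[k["Ro"],q,k["Ta"]],cR),("Lo2",[k["Lo2"],q,k["T2a"]],cL)):
    print(nm)
    for qq in path(ks,4):
        x,M=fk(qq,LK);m,w=clear(qq,c,T);print("  ",x.round(),"th%.0f"%np.degrees(np.arcsin(-M[2,2])),"yaw%.2f"%np.arctan2(M[1,2],M[0,2]),"roll%.2f"%M[2,1],"%.0f %s"%(m,w))
np.save("keys.npy",k,allow_pickle=True)
rows(path([q0,k["Ta"]],10),6)
E
python3 c.py
```

```text
[-0.332  0.213  2.365  1.473  0.267  2.833] 0.04490760783009846 0.018165195916946653 (np.float64(33.516351421484), 'body-guard')
Ro-Ta
   [508. 124. 126.] th50 yaw0.11 roll0.02 0 body-guard
   [516.  97. 140.] th49 yaw0.17 roll0.04 4 fing-guard
   [504.  60. 142.] th51 yaw0.19 roll0.03 14 fing-guard
   [475.  10. 135.] th56 yaw0.16 roll0.00 34 body-guard
   [489. -33. 140.] th54 yaw0.10 roll0.01 34 body-guard
   [500. -80. 147.] th52 yaw0.04 roll0.02 26 cast-tote
   [ 507. -133.  155.] th49 yaw-0.04 roll0.01 38 cast-tote
   [ 508. -190.  165.] th46 yaw-0.13 roll-0.00 52 cast-tote
Lo2
   [505. 228. 162.] th42 yaw0.23 roll0.08 0 fing-guard
   [523. 188. 170.] th42 yaw0.31 roll0.11 0 cast-guard
   [511. 115. 156.] th48 yaw0.31 roll0.09 0 fing-guard
   [475.  10. 135.] th56 yaw0.16 roll0.00 34 body-guard
   [493. -45. 131.] th53 yaw0.18 roll0.05 27 cast-tote
   [ 508. -114.  136.] th48 yaw0.13 roll0.07 6 cast-tote
   [ 513. -200.  148.] th42 yaw0.02 roll0.06 26 cast-tote
   [ 498. -300.  165.] th35 yaw-0.13 roll0.00 48 cast-tote
[-0.381  0.214  2.339  1.27   0.343  2.91 ] 3.0742779206298
[... 1718 characters left out ...]
30 roll0.14 3 fing-guard
   [475.  20. 135.] th56 yaw0.12 roll0.05 26 body-guard
   [493. -37. 130.] th54 yaw0.16 roll0.09 34 fing-tote
   [ 509. -108.  134.] th49 yaw0.12 roll0.11 2 cast-tote
   [ 514. -196.  146.] th42 yaw0.02 roll0.08 24 cast-tote
   [ 498. -300.  165.] th35 yaw-0.13 roll0.00 48 cast-tote
2.7, -3.7, 2.0, 0.09, 0.09, 0.62, 6,
5.3, -6.3, 3.4, 0.20, 0.14, 1.25, 6,
7.4, -8.1, 4.7, 0.32, 0.15, 1.88, 6,
8.5, -9.3, 6.0, 0.45, 0.12, 2.52, 6,
8.5, -10.5, 7.4, -0.55, -0.04, -3.03, 6,
7.4, -12.3, 9.0, -0.43, 0.05, -2.39, 6,
5.5, -15.3, 10.6, -0.30, 0.11, -1.76, 6,
3.3, -19.9, 12.1, -0.16, 0.12, -1.12, 6,
1.4, -26.2, 12.9, -0.01, 0.09, -0.49, 6,
0.5, -34.2, 12.8, 0.13, 0.02, 0.13, 6,
```

>>> send_rows(deltas=[1.3,-1.8,1,0.04,0.04,0.15,6,2,-2.7,1.5,0.06,0.06,0.3,6,2.4,-3.2,1.7,0.07,0.07,0.46,6,2.7,-3.7,2.0,0.09,0.09,0.62,6,3.3,-4.4,2.3,0.12,0.1,0.78,6,4,-5,2.7,0.14,0.11,0.93,6,4.6,-5.7,3,0.17,0.12,1.08,6,5.3,-6.3,3.4,0.2,0.14,1.25,6,5.3,-6.3,3.4,0.2,0.14,1.25,6,5.3,-6.3,3.4,0.2,0.14,1.25,6])

```text
time: 2.95
tool_pos: [392.1, 84.9, 197.4]
orientation: [[-0.274, 0.797, 0.538], [0.936, 0.349, -0.04], [-0.219, 0.492, -0.842]]
contact_force: [0.6, 0.8, 0.8]
width: 0.681
finger_force: 0.0
```

```bash
cat > d.py <<'E'
from plan import *
import sys
k=np.load("keys.npy",allow_pickle=True).item();s=bot.get_state();q0=np.array(s["joint_pos"])
print(s["time"],q0,s["tool_pos"],s["contact_force"])
n=int(sys.argv[2]);rows(path([q0]+[k[a] for a in sys.argv[1].split(",")],n)[:int(sys.argv[3])],sys.argv[4])
E
python3 d.py Ta 8 3 6
```

```text
2.95 [ 0.151 -0.066  2.364 -0.406  0.31   0.159] [392.098  84.908 197.409] [0.613 0.772 0.774]
-1.0, -2.1, 1.8, 0.08, 0.02, 0.64, 6,
-1.9, -3.2, 3.4, 0.16, 0.01, 1.28, 6,
-3.0, -3.2, 4.8, 0.21, 0.00, 1.93, 6,
```

>>> send_rows(deltas=[-0.3,-0.6,0.5,0.02,0,0.16,6,-0.5,-1.1,0.9,0.04,0.01,0.32,6,-0.8,-1.6,1.4,0.06,0.01,0.48,6,-1,-2.1,1.8,0.08,0.02,0.64,6,-1.2,-2.4,2.2,0.1,0.02,0.8,6,-1.4,-2.7,2.6,0.12,0.01,0.96,6,-1.7,-3,3,0.14,0.01,1.12,6,-1.9,-3.2,3.4,0.16,0.01,1.28,6,-2.2,-3.2,3.8,0.17,0.01,1.44,6,-2.5,-3.2,4.1,0.19,0,1.6,6,-2.8,-3.2,4.5,0.2,0,1.76,6,-3,-3.2,4.8,0.21,0,1.93,6])

```text
time: 4.15
tool_pos: [400.7, 43.6, 148.0]
orientation: [[0.902, 0.142, 0.407], [0.133, -0.99, 0.051], [0.41, 0.008, -0.912]]
contact_force: [-0.2, 0.4, 0.1]
width: 0.685
finger_force: 0.0
```

```bash
python3 d.py Ta 5 3 6
```

```text
4.15 [-0.176  0.058  2.345  0.358  0.353  0.938] [400.742  43.62  148.004] [-0.245  0.357  0.143]
1.2, 1.9, 1.1, 0.05, 0.01, 0.68, 6,
3.3, 5.0, 2.0, 0.11, 0.04, 1.35, 6,
5.6, 9.8, 2.4, 0.20, 0.08, 2.02, 6,
```

>>> send_rows(deltas=[0.3,0.5,0.3,0.01,0,0.16,6,0.6,1,0.6,0.02,0,0.33,6,0.9,1.5,0.9,0.04,0.01,0.5,6,1.2,1.9,1.1,0.05,0.01,0.68,6,1.7,2.7,1.3,0.06,0.02,0.84,6,2.2,3.4,1.5,0.08,0.02,1.01,6,2.8,4.2,1.8,0.1,0.03,1.18,6,3.3,5,2,0.11,0.04,1.35,6,3.9,6.2,2.1,0.13,0.05,1.51,6,4.5,7.4,2.2,0.15,0.06,1.68,6,5,8.6,2.3,0.18,0.07,1.85,6,5.6,9.8,2.4,0.2,0.08,2.02,6])

```text
time: 5.35
tool_pos: [475.0, -44.5, 149.9]
orientation: [[-0.024, -0.847, 0.531], [-0.988, 0.102, 0.117], [-0.153, -0.521, -0.839]]
contact_force: [-0.2, 0.0, -0.6]
width: 0.683
finger_force: 0.0
```

```bash
python3 d.py Ta 2 2 6
```

```text
5.35 [-0.536  0.182  2.302  1.079  0.436  1.723] [474.959 -44.542 149.925] [-0.176  0.049 -0.576]
5.8, -3.2, -0.1, 0.14, 0.01, 0.78, 6,
14.1, -5.1, -1.2, 0.32, -0.03, 1.55, 6,
```

>>> send_rows(deltas=[1.2,-0.7,0,0.03,0,0.16,6,2.4,-1.4,0,0.06,0,0.32,6,3.6,-2.1,0,0.09,0,0.48,6,4.7,-2.7,-0.1,0.12,0.01,0.63,6,5.8,-3.2,-0.1,0.14,0.01,0.78,6,7.5,-3.6,-0.3,0.18,0,0.93,6,9.2,-4,-0.5,0.21,0,1.09,6,10.9,-4.4,-0.8,0.25,-0.01,1.25,6,12.6,-4.8,-1,0.29,-0.02,1.4,6,14.1,-5.1,-1.2,0.32,-0.03,1.55,6,14.1,-5.1,-1.2,0.32,-0.03,1.55,6,14.1,-5.1,-1.2,0.32,-0.03,1.55,6])

```text
time: 6.55
tool_pos: [508.6, -189.6, 165.1]
orientation: [[-0.711, 0.127, 0.691], [0.092, 0.992, -0.088], [-0.697, 0.001, -0.717]]
contact_force: [-0.0, 0.2, -0.2]
width: 0.687
finger_force: 0.0
```

Run:
```python
from h import *
import cv2,json
s=bot.get_state();p=bot.camera_params("wrist");im=bot.get_image("wrist")
cv2.imwrite("pics/w2.png",im);p["view"]=np.array(p["view"]).tolist();json.dump(p,open("w2.json","w"))
print(s["time"],s["tool_pos"],s["joint_pos"])
```

```text
6.55 [ 508.565 -189.554  165.062] [-0.781  0.272  2.324  1.803  0.451  2.383]
```

View pics/w2.png

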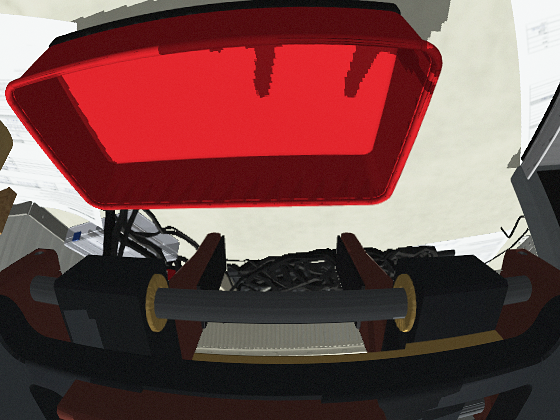

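The tote shows rim corners at about (8,88), (98,205), (388,198) and (441,50), and far floor corners at (115,163) and (368,153).

Run:
```python
from h import *
import json
p=json.load(open("w2.json"));P=lambda u,v,z:plane("wrist",u,v,z,p)[:2]
for a in((8,88,73),(98,206,73),(388,200,73),(441,50,73),(115,163,19),(368,153,19),(395,46,19),(62,78,19)):print(a,P(*a))
```

```text
(8, 88, 73) [ 427.315 -365.195]
(98, 206, 73) [ 580.302 -380.287]
(388, 200, 73) [ 605.976 -105.422]
(441, 50, 73) [453.39  -94.002]
(115, 163, 19) [ 580.939 -376.988]
(368, 153, 19) [ 604.22  -115.575]
(395, 46, 19) [ 484.266 -103.475]
(62, 78, 19) [ 463.721 -367.853]
```

```bash
cat > e.py <<'E'
from plan import *
OBS.append(("offcut",[-15,-20,0],[80,20,40]))
k=np.load("keys.npy",allow_pickle=True).item();y0=.057;T=(517,-236,-.095)
cR=casting(46,-10,43);cL=casting(37,-3,50)
def add(n,p,yaw,th,seed,w=1.,c=None):
    q,a,b=ikc(p,yaw,th,seed,w);k[n]=q;print(n,q,"%.1f %.3f"%(a,b),clear(q,c,T))
g=lambda c,yaw,gx,up:np.array([c[0]+gx*np.cos(yaw),c[1]+gx*np.sin(yaw),up])
def tcp(c,yaw,th,gx,z): return g(c,yaw,gx,z)+2*tool(yaw,np.radians(th))[:,2]
add("Rg",tcp((548,150),y0,46,-10,20+43),y0,46,[.2,.53,2.3,3.38,.4,1.45],c=cR)
add("Ro",[482,147,105],y0,52,k["Rg"],c=cR)
add("Ta",tcp((530,-182),-.095,46,-10,165),-.095,46,k["Ta"],c=cR)
add("Tp",tcp((530,-182),-.095,46,-10,19+44),-.095,46,k["Ta"],c=cR)
add("Lg",tcp((537,340),y0,37,-3,70),y0,37,[.75,.7,2.15,4,.7,1.3],c=cL)
add("Lo",[437,334,100],y0,35,k["Lg"],.5,c=cL)
add("T2a",tcp((523,-297),-.095,37,-3,165),-.095,37,k["T2a"],c=cL)
add("T2p",tcp((523,-297),-.095,37,-3,19+51),-.095,37,k["T2a"],c=cL)
rng=np.random.default_rng(0)
def score(ks,c):
    s=0;m=99
    for q in path(ks,5):
        d,_=clear(q,c,T);M=fk(q,LK)[1];m=min(m,d);s=max(s,abs(M[2,1]),abs(np.arcsin(-M[2,2])-.85))
    return min(m,22)-12*s
def search(a,b,seed,c,n=500):
    bq,bs=np.array(seed,float),-99
    for i in range(n):
        q=np.clip(bq+rng.normal(0,1,6)*(.15 if i<250 else .05)*np.array([1,.6,.4,3,.8,3]),LO+.015,HI-.015) if i else bq
        s=score([a,q,b],c)
        if s>bs:bs,bq=s,q
    print("via",bq,bs);return bq
k["V"]=search(k["Ro"],k["Ta"],[-.1,.3,2.3,2.4,.35,2.1],cR)
k["W1"]=search(k["Lo"],k["V"],[.4,.35,2.36,3.8,.4,1.1],cL)
np.save("keys.npy",k,allow_pickle=True)
for nm,ks,c in(("Rg-Ro-V-Ta-Tp",["Rg","Ro","V","Ta","Tp"],cR),("L",["Lg","Lo","W1","V","T2a","T2p"],cL)):
    print(nm)
    for q in path([k[i] for i in ks],4):
        x,M=fk(q,LK);m,w=clear(q,c,T);print("  ",x.round(),"th%.0f"%np.degrees(np.arcsin(-M[2,2])),"yaw%.2f"%np.arctan2(M[1,2],M[0,2]),"roll%.2f"%M[2,1],"%.0f %s"%(m,w))
E
python3 e.py; python3 d.py V 5 5 5
```

```text
Rg [0.223 0.599 2.365 3.351 0.59  1.516] 0.1 0.004 (np.float64(0.0), 'cast-floor')
Ro [0.246 0.362 2.365 3.641 0.253 1.237] 0.5 0.017 (np.float64(16.766130998341502), 'body-guard')
Ta [-0.75   0.283  2.302  1.776  0.447  2.41 ] 0.0 0.000 (np.float64(51.01076436342314), 'cast-tote')
Tp [-0.75   0.589  2.365  2.317  0.614  1.782] 0.6 0.018 (np.float64(9.303665334539374), 'body-tote')
Lg [0.751 0.695 2.174 4.014 0.73  1.309] 0.0 0.000 (np.float64(0.0), 'cast-floor')
Lo [0.941 0.648 2.327 4.095 0.862 1.424] 0.1 0.027 (np.float64(20.904215515800093), 'cast-frim')
T2a [-1.054  0.432  2.248  1.785  0.733  2.147] 0.0 0.000 (np.float64(43.23046745125609), 'cast-tote')
T2p [-1.054  0.7    2.289  2.076  0.844  1.738] 0.0 0.000 (np.float64(5.605574261406746), 'body-tote')
via [-0.16   0.383  2.365  3.047  0.215  1.458] 5.7213035223603015
via [0.667 0.18  2.365 4.095 0.238 0.644] 4.120527798799101
Rg-Ro-V-Ta-Tp
   [528. 143.  73.] th48 yaw0.03 roll-0.02 9 cast-floor
   [514. 140.  84.] th50 yaw0.01 roll-0.02 12 body-guard
   [499. 142.  94.] th51 yaw0.02 roll-0.02 13 body-guard
   [482. 147. 105.
[... 1479 characters left out ...]
 568. -177.  143.] th42 yaw-0.19 roll-0.11 18 cast-tote
   [ 559. -245.  159.] th38 yaw-0.16 roll-0.07 35 cast-tote
   [ 522. -297.  164.] th37 yaw-0.10 roll-0.00 43 cast-tote
   [ 524. -296.  141.] th37 yaw-0.08 roll0.01 21 cast-tote
   [ 525. -296.  118.] th37 yaw-0.08 roll0.01 6 cast-tote
   [ 524. -296.   94.] th37 yaw-0.08 roll0.01 7 cast-tote
   [ 522. -297.   69.] th37 yaw-0.09 roll0.00 6 body-tote
6.6 [-0.781  0.271  2.324  1.801  0.452  2.382] [ 508.667 -189.48   165.224] [-0.445  0.065 -0.231]
-0.8, 3.2, 1.5, 0.01, -0.01, -0.03, 5,
-0.3, 6.6, 2.6, 0.01, 0.01, -0.07, 5,
1.2, 10.3, 3.4, 0.01, 0.04, -0.10, 5,
3.8, 14.2, 3.7, 0.00, 0.10, -0.14, 5,
7.2, 18.3, 3.5, -0.02, 0.16, -0.18, 5,
```

```bash
python3 d.py V,Ro 6 12 5
```

```text
6.6 [-0.781  0.271  2.324  1.801  0.452  2.382] [ 508.667 -189.48   165.224] [-0.445  0.065 -0.231]
-0.7, 2.6, 1.2, 0.01, -0.01, -0.03, 5,
-0.6, 5.4, 2.3, 0.01, -0.00, -0.06, 5,
0.3, 8.4, 3.0, 0.02, 0.02, -0.08, 5,
2.0, 11.6, 3.5, 0.01, 0.06, -0.11, 5,
4.3, 14.9, 3.7, 0.00, 0.11, -0.14, 5,
7.2, 18.3, 3.5, -0.02, 0.16, -0.18, 5,
7.1, 21.0, 3.1, -0.03, 0.15, -0.17, 5,
7.2, 23.5, 2.6, -0.05, 0.14, -0.16, 5,
7.4, 26.0, 2.0, -0.06, 0.13, -0.16, 5,
7.8, 28.5, 1.3, -0.08, 0.13, -0.15, 5,
8.4, 30.8, 0.5, -0.10, 0.12, -0.15, 5,
9.1, 33.1, -0.5, -0.11, 0.12, -0.14, 5,
```

>>> send_rows(deltas=[-0.7,2.6,1.2,0.01,-0.01,-0.03,5,-0.6,5.4,2.3,0.01,0,-0.06,5,0.3,8.4,3,0.02,0.02,-0.08,5,2,11.6,3.5,0.01,0.06,-0.11,5,4.3,14.9,3.7,0,0.11,-0.14,5,7.2,18.3,3.5,-0.02,0.16,-0.18,5,7.1,21,3.1,-0.03,0.15,-0.17,5,7.2,23.5,2.6,-0.05,0.14,-0.16,5,7.4,26,2,-0.06,0.13,-0.16,5,7.8,28.5,1.3,-0.08,0.13,-0.15,5,8.4,30.8,0.5,-0.1,0.12,-0.15,5,9.1,33.1,-0.5,-0.11,0.12,-0.14,5])

```text
time: 7.8
tool_pos: [483.4, 147.8, 106.2]
orientation: [[-0.793, -0.053, 0.607], [-0.047, 0.999, 0.025], [-0.607, -0.009, -0.794]]
contact_force: [0.3, -0.3, -0.5]
width: 0.572
finger_force: 0.0
```

Run:
```python
from h import *
import cv2,json
s=bot.get_state();p=bot.camera_params("wrist");im=bot.get_image("wrist")
cv2.imwrite("pics/w3f.png",im);p["view"]=np.array(p["view"]).tolist();json.dump(p,open("w3.json","w"))
cv2.imwrite("pics/w3.png",cv2.resize(cv2.convertScaleAbs(im[40:300],alpha=1.6,beta=10),(800,371),interpolation=cv2.INTER_CUBIC))
print(s["time"],s["tool_pos"],s["joint_pos"],s["orientation"],s["contact_force"])
```

```text
7.8 [483.432 147.8   106.205] [0.252 0.363 2.365 3.659 0.261 1.223] [[-0.793 -0.053  0.607]
 [-0.047  0.999  0.025]
 [-0.607 -0.009 -0.794]] [ 0.337 -0.319 -0.455]
```

View pics/w3.png

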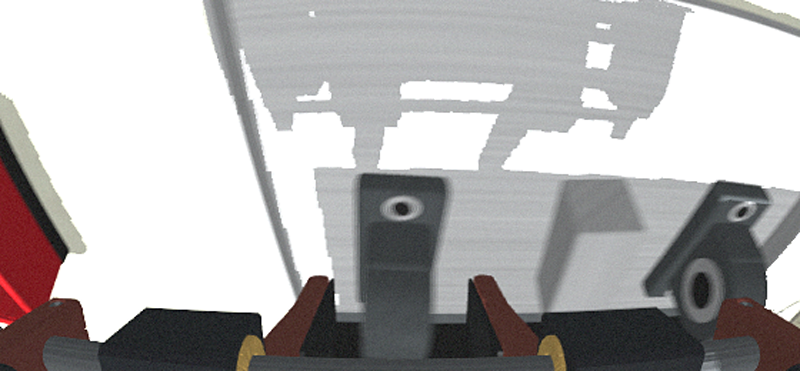

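R casting: hole at (402,208), base front from 358 to 448 at row 190, disc sides at 364 and 432 near row 290. It stands centrally between the fingers. L hole is at (741,211).

Run:
```python
from h import *
import json
p=json.load(open("w3.json"));P=lambda x,y,z:plane("wrist",x/1.42857,40+y/1.42857,z,p)[:2].round(1)
for k,a in dict(Rhole=(402,208,34),RfL=(358,190,34),RfR=(448,190,34),dL=(364,285,75),dR=(434,285,75),sL=(368,225,45),sR=(433,225,45),Lhole=(741,211,34),LbR=(768,200,34),Lrear=(648,290,34),LfR=(718,182,34),offF=(566,233,56),offFr=(643,232,56)).items():print(k,P(*a))
```

```text
Rhole [506.5 149.1]
RfL [495.4 128.4]
RfR [492.8 169.3]
dL [510.9 133.4]
dR [508.9 163.2]
sL [506.9 133.5]
sR [505.  163.3]
Lhole [492.4 342.4]
LbR [481.1 357.8]
Lrear [575.6 318.2]
LfR [472.7 310. ]
offF [493.3 221.9]
offFr [489.8 261.4]
```

```bash
cat > f.py <<'E'
from plan import *
k=np.load("keys.npy",allow_pickle=True).item();s=bot.get_state();q=np.array(s["joint_pos"])
y0=.057;th1=46;p0=np.array(s["tool_pos"])
p1=np.array([547-10,151-.6,63])+2*tool(y0,np.radians(th1))[:,2];print(p1)
Q=[]
for t in np.linspace(0,1,9)[1:]:
    q,a,b=ikc(p0+(p1-p0)*t,y0,52.5+(th1-52.5)*t,q);x,M=fk(q,LK);Q.append(q);print(x.round(1),q,"%.1f %.3f"%(a,b),clear(q))
rows(Q,6)
E
python3 f.py
```

```text
[538.387 150.479  61.561]
[488.9 149.9 100.5] [0.248 0.388 2.365 3.578 0.288 1.302] 0.3 0.009 (np.float64(16.08222737301467), 'body-guard')
[496. 150.  95.] [0.246 0.416 2.365 3.53  0.326 1.349] 0.3 0.011 (np.float64(14.87716625076823), 'body-guard')
[503.2 150.1  89.4] [0.244 0.445 2.365 3.49  0.366 1.388] 0.3 0.012 (np.float64(13.036260490228134), 'body-guard')
[510.3 150.2  83.9] [0.241 0.475 2.365 3.457 0.407 1.421] 0.4 0.012 (np.float64(14.893211713894818), 'body-guard')
[517.4 150.3  78.3] [0.238 0.504 2.365 3.428 0.449 1.449] 0.4 0.012 (np.float64(11.82723482389976), 'body-guard')
[524.5 150.4  72.7] [0.235 0.535 2.365 3.402 0.494 1.473] 0.3 0.011 (np.float64(13.694826293593872), 'body-guard')
[531.5 150.5  67.2] [0.231 0.566 2.365 3.379 0.54  1.494] 0.3 0.009 (np.float64(12.810704570162857), 'body-guard')
[538.5 150.6  61.6] [0.227 0.598 2.365 3.358 0.587 1.513] 0.2 0.005 (np.float64(13.477861478200532), 'body-guard')
-0.3, -0.0, 0.9, -0.00, -0.01, 0.00, 6,
-0.5, -0.0, 1.8, -0.00, -0.02, 0.00, 6,
-0.7, -0.1, 2.6, -0.00, -0.04, 0.00, 6,
-0.9, -0.1, 3.5, -0.00, -0.05, 0.00, 6,
-1.2, -0.1, 4.4, -0.00, -0.06, 0.00, 6,
-1.4, -0.1, 5.2, -0.00, -0.08, 0.00, 6,
-1.6, -0.2, 6.1, -0.00, -0.10, 0.00, 6,
-1.8, -0.2, 7.0, -0.01, -0.11, 0.00, 6,
```

>>> send_rows(deltas=[-0.3,0,0.9,0,-0.01,0,6,-0.5,0,1.8,0,-0.02,0,6,-0.7,-0.1,2.6,0,-0.04,0,6,-0.9,-0.1,3.5,0,-0.05,0,6,-1.2,-0.1,4.4,0,-0.06,0,6,-1.4,-0.1,5.2,0,-0.08,0,6,-1.6,-0.2,6.1,0,-0.1,0,6,-1.8,-0.2,7,-0.01,-0.11,0,6,-1.8,-0.2,7,-0.01,-0.11,0,6,-1.8,-0.2,7,-0.01,-0.11,0,6])

```text
time: 8.85
tool_pos: [540.4, 146.5, 61.2]
orientation: [[-0.723, -0.055, 0.689], [-0.04, 0.998, 0.037], [-0.69, -0.001, -0.724]]
contact_force: [0.1, 0.0, -0.3]
width: 0.686
finger_force: 0.0
```

Run:
```python
from plan import *
s=bot.get_state();R=np.array(s["orientation"]);print(s["time"],s["tool_pos"],s["joint_pos"],"th",np.degrees(np.arcsin(-R[2,2])),"yaw",np.arctan2(R[1,2],R[0,2]),R[2,1],s["contact_force"])
```

```text
8.85 [540.422 146.482  61.172] [0.212 0.598 2.364 3.34  0.585 1.519] th 46.37789988766952 yaw 0.05420603154975315 -0.0007514867276101841 [ 0.114  0.011 -0.344]
```

>>> send_rows(deltas=[0,0.2,0,0,0,0,6,0,0.4,0,0,0,0,6,0,0.4,0,0,0,0,5,0,0.4,0,0,0,0,4,0,0.4,0,0,0,0,3,0,0.4,0,0,0,0,2.5,0,0.4,0,0,0,0,2.5,0,0.4,0,0,0,0,2.5,0,0.4,0,0,0,0,2.5], force=40)

```text
time: 9.75
tool_pos: [540.6, 150.2, 61.8]
orientation: [[-0.722, -0.053, 0.69], [-0.039, 0.999, 0.037], [-0.691, -0.0, -0.723]]
contact_force: [0.2, -4.3, 3.8]
width: 0.365
finger_force: 39.6
```

```bash
cat > g.py <<'E'
from plan import *
k=np.load("keys.npy",allow_pickle=True).item();s=bot.get_state();q=np.array(s["joint_pos"])
print(s["time"],s["tool_pos"],q,s["contact_force"],s["width"],s["finger_force"])
y0=.057;p0=np.array(s["tool_pos"]);p1=np.array([482,148,108.]);Q=[]
for t in np.linspace(0,1,9)[1:]:
    z=[0,0,(min(t*1.6,1)-t)*12*0]
    q,a,b=ikc(p0+(p1-p0)*t,y0,46.4+(52-46.4)*t,q);x,M=fk(q,LK);Q.append(q);print(x.round(1),"%.1f %.3f"%(a,b),clear(q,casting(46,-10,43)))
rows(Q,2.5)
E
python3 g.py
```

```text
9.75 [540.579 150.169  61.793] [0.225 0.597 2.361 3.357 0.583 1.514] [ 0.213 -4.311  3.757] 0.3654743300061641 39.57540050699208
[533.3 149.9  67.6] 0.0 0.000 (np.float64(4.851467694962587), 'cast-floor')
[526.  149.7  73.4] 0.1 0.004 (np.float64(9.671804456561354), 'cast-floor')
[518.8 149.5  79.2] 0.2 0.008 (np.float64(10.5055160930675), 'body-guard')
[511.5 149.2  85. ] 0.3 0.010 (np.float64(13.966255742465266), 'body-guard')
[504.3 149.   90.8] 0.4 0.012 (np.float64(11.55493962499531), 'body-guard')
[497.  148.7  96.6] 0.4 0.013 (np.float64(13.868419165229255), 'body-guard')
[489.6 148.4 102.4] 0.4 0.013 (np.float64(14.29072791191506), 'body-guard')
[482.3 148.2 108.1] 0.4 0.013 (np.float64(15.648867198464139), 'body-guard')
0.1, 0.0, -0.9, -0.00, 0.01, -0.00, 2.5,
0.3, 0.0, -1.8, -0.00, 0.03, -0.00, 2.5,
0.4, 0.0, -2.8, 0.00, 0.05, -0.00, 2.5,
0.5, 0.1, -3.7, 0.00, 0.06, -0.00, 2.5,
0.6, 0.1, -4.6, 0.00, 0.07, -0.00, 2.5,
0.7, 0.1, -5.5, 0.00, 0.09, -0.00, 2.5,
0.9, 0.1, -6.5, 0.00, 0.10, -0.00, 2.5,
1.0, 0.1, -7.4, 0.00, 0.11, -0.00, 2.5,
```

>>> send_rows(deltas=[-0.2,0,-0.2,0,0,0,2.5,-0.3,0,-0.5,0,0,0,2.5,-0.1,0,-1.2,0,0.01,0,2.5,0.2,0,-2,0,0.03,0,2.5,0.4,0,-2.8,0,0.05,0,2.5,0.5,0.1,-3.7,0,0.06,0,2.5,0.6,0.1,-4.6,0,0.07,0,2.5,0.7,0.1,-5.5,0,0.09,0,2.5,0.9,0.1,-6.5,0,0.1,0,2.5,1,0.1,-7.4,0,0.11,0,2.5,1,0.1,-7.4,0,0.11,0,2.5])

```text
time: 10.85
tool_pos: [480.4, 148.5, 108.6]
orientation: [[-0.794, -0.055, 0.605], [-0.043, 0.998, 0.034], [-0.606, 0.001, -0.795]]
contact_force: [1.0, 0.2, -4.0]
width: 0.363
finger_force: 39.9
```

```bash
python3 d.py V,Ta 6 12 2.5; python3 -c "
from h import *
s=bot.get_state();print(s['width'],s['finger_force'],s['orientation'])"
```

```text
10.85 [0.246 0.352 2.369 3.623 0.25  1.255] [480.394 148.462 108.643] [ 1.027  0.221 -4.031]
-0.5, -2.4, 0.6, 0.02, 0.00, -0.01, 2.5,
-0.8, -5.0, 1.2, 0.03, 0.01, -0.01, 2.5,
-0.9, -7.5, 1.6, 0.05, 0.02, -0.02, 2.5,
-0.8, -10.1, 2.0, 0.07, 0.03, -0.02, 2.5,
-0.6, -12.7, 2.2, 0.09, 0.04, -0.03, 2.5,
-0.2, -15.4, 2.4, 0.10, 0.05, -0.03, 2.5,
-2.7, -18.9, 2.0, 0.12, -0.01, -0.00, 2.5,
-4.7, -22.3, 1.4, 0.13, -0.06, 0.02, 2.5,
-6.0, -25.4, 0.5, 0.13, -0.09, 0.04, 2.5,
-6.5, -28.2, -0.5, 0.12, -0.12, 0.07, 2.5,
-6.3, -30.8, -1.7, 0.11, -0.13, 0.09, 2.5,
-5.2, -33.1, -3.0, 0.10, -0.12, 0.11, 2.5,
0.3633124830315303 39.93455708026886 [[-0.794 -0.055  0.605]
 [-0.043  0.998  0.034]
 [-0.606  0.001 -0.795]]
```

>>> send_rows(deltas=[-0.5,-2.4,0.6,0.02,0,-0.01,2.5,-0.8,-5,1.2,0.03,0.01,-0.01,2.5,-0.9,-7.5,1.6,0.05,0.02,-0.02,2.5,-0.8,-10.1,2,0.07,0.03,-0.02,2.5,-0.6,-12.7,2.2,0.09,0.04,-0.03,2.5,-0.2,-15.4,2.4,0.1,0.05,-0.03,2.5,-2.7,-18.9,2,0.12,-0.01,0,2.5,-4.7,-22.3,1.4,0.13,-0.06,0.02,2.5,-6,-25.4,0.5,0.13,-0.09,0.04,2.5,-6.5,-28.2,-0.5,0.12,-0.12,0.07,2.5,-6.3,-30.8,-1.7,0.11,-0.13,0.09,2.5,-5.2,-33.1,-3,0.1,-0.12,0.11,2.5])

```text
time: 12.05
tool_pos: [522.6, -182.1, 163.4]
orientation: [[-0.714, 0.094, 0.694], [0.066, 0.996, -0.067], [-0.697, -0.002, -0.717]]
contact_force: [1.0, -0.7, -3.4]
width: 0.362
finger_force: 39.9
```

```bash
cat > t.py <<'E'
from plan import *
import sys
# lower: python3 t.py x y yaw th gx zlist width  (casting centre; grasp-point z values)
x,y,yaw,th,gx=map(float,sys.argv[1:6]);zs=eval(sys.argv[6]);w=sys.argv[7]
s=bot.get_state();q=np.array(s["joint_pos"]);R=np.array(s["orientation"])
print(s["time"],s["tool_pos"],q,"th %.1f yaw %.3f"%(np.degrees(np.arcsin(-R[2,2])),np.arctan2(R[1,2],R[0,2])),R[2,1],s["contact_force"],s["width"],s["finger_force"])
Q=[]
for z in zs:
    p=np.array([x+gx*np.cos(yaw),y+gx*np.sin(yaw),z])+2*tool(yaw,np.radians(th))[:,2]
    q,a,b=ikc(p,yaw,th,q);Q.append(q);print(p.round(1),"%.1f %.3f"%(a,b),q[2:5],clear(q,None,(517,-236,-.095)))
rows(Q,w)
E
python3 t.py 530 -182 -.095 46.4 -8 "[165,140,120,100,85,75,68,65]" 2.5
```

```text
12.05 [ 522.557 -182.05   163.434] [-0.751  0.287  2.303  1.792  0.45   2.391] th 45.8 yaw -0.096 -0.002406479921083039 [ 0.978 -0.737 -3.384] 0.36157859780248275 39.948527812957764
[ 523.4 -181.4  163.6] 0.0 0.000 [2.293 1.749 0.437] (np.float64(77.79257672307226), 'fing-tote')
[ 523.4 -181.4  138.6] 0.0 0.000 [2.318 1.942 0.463] (np.float64(55.762514590862175), 'fing-tote')
[ 523.4 -181.4  118.6] 0.0 0.000 [2.335 2.077 0.496] (np.float64(40.69000449304821), 'fing-tote')
[ 523.4 -181.4   98.6] 0.0 0.000 [2.35  2.193 0.538] (np.float64(31.652723387409758), 'fing-tote')
[ 523.4 -181.4   83.6] 0.0 0.000 [2.36  2.266 0.573] (np.float64(30.313750657705157), 'body-tote')
[ 523.4 -181.4   73.6] 0.0 0.000 [2.365 2.309 0.598] (np.float64(20.33937416485756), 'body-tote')
[ 523.4 -181.4   66.6] 0.1 0.004 [2.365 2.325 0.608] (np.float64(13.748181446667957), 'body-tote')
[ 523.4 -181.4   63.6] 0.2 0.006 [2.365 2.332 0.612] (np.float64(10.91193056011997), 'body-tote')
-0.1, 0.1, 0.0, -0.00, 0.01, 0.00, 2.5,
1.7, 0.1, 1.8, -0.00, 0.01, 0.00, 2.5,
3.1, 0.1, 3.3, -0.00, 0.01, 0.00, 2.5,
4.5, 0.1, 4.7, -0.00, 0.01, 0.00, 2.5,
5.5, 0.1, 5.8, -0.00, 0.01, 0.00, 2.5,
6.2, 0.1, 6.5, -0.00, 0.01, 0.00, 2.5,
6.7, 0.1, 7.0, -0.00, 0.01, 0.00, 2.5,
6.9, 0.1, 7.2, -0.00, 0.02, 0.00, 2.5,
```

>>> send_rows(deltas=[0.8,0.1,0.9,0,0.01,0,2.5,1.7,0.1,1.8,0,0.01,0,2.5,3.1,0.1,3.3,0,0.01,0,2.5,4.5,0.1,4.7,0,0.01,0,2.5,5.5,0.1,5.8,0,0.01,0,2.5,6.2,0.1,6.5,0,0.01,0,2.5,6.7,0.1,7,0,0.01,0,2.5,6.8,0.1,7.1,0,0.01,0,2.5,6.8,0.1,7.1,0,0.01,0,2.5])

```text
time: 12.95
tool_pos: [523.8, -180.1, 64.7]
orientation: [[-0.721, 0.094, 0.687], [0.066, 0.996, -0.067], [-0.69, -0.003, -0.724]]
contact_force: [0.4, -0.2, -3.0]
width: 0.365
finger_force: 39.9
```

```bash
python3 t.py 530 -182 -.095 46.3 -8 "[63.5,62.5,61.5]" 2.5
```

```text
12.95 [ 523.757 -180.064   64.689] [-0.738  0.587  2.371  2.355  0.623  1.754] th 46.4 yaw -0.097 -0.0027400320780450287 [ 0.392 -0.173 -3.002] 0.36503310049207893 39.94862079620361
[ 523.4 -181.4   62.1] 0.3 0.008 [2.365 2.334 0.616] (np.float64(9.508073809309053), 'body-tote')
[ 523.4 -181.4   61.1] 0.3 0.009 [2.365 2.337 0.617] (np.float64(8.559773097003799), 'body-tote')
[ 523.4 -181.4   60.1] 0.3 0.009 [2.365 2.339 0.619] (np.float64(7.61069388041939), 'body-tote')
0.2, -0.1, 0.2, -0.01, 0.01, 0.00, 2.5,
0.2, -0.1, 0.3, -0.01, 0.01, 0.00, 2.5,
0.3, -0.1, 0.3, -0.01, 0.01, 0.00, 2.5,
```

>>> send_rows(deltas=[0.07,0,0.07,0,0,0,2.5,0.14,0,0.14,0,0,0,2.5,0.2,0,0.2,0,0,0,2.5,0.24,0,0.25,0,0,0,2.5,0.24,0,0.25,0,0,0,2.5])

```text
time: 13.45
tool_pos: [524.0, -180.5, 61.9]
orientation: [[-0.72, 0.094, 0.688], [0.065, 0.996, -0.068], [-0.691, -0.004, -0.723]]
contact_force: [-0.1, 0.5, -3.4]
width: 0.36
finger_force: 39.9
```

Still no contact, so I'll lower a little more.

>>> send_rows(deltas=[0.05,0,0.05,0.002,0,0,2.5,0.09,0,0.09,0.004,0,0,2.5,0.09,0,0.09,0.004,0,0,2.5])

```text
time: 13.75
tool_pos: [524.0, -180.5, 60.9]
orientation: [[-0.719, 0.098, 0.688], [0.066, 0.995, -0.072], [-0.692, -0.007, -0.722]]
contact_force: [-3.9, -1.0, 3.5]
width: 0.366
finger_force: 40.0
```

>>> send_rows(deltas=[0,0,0,-0.004,0,0,3.1,0,0,0,-0.004,0,0,3.4,0,0,0,-0.004,0,0,4,0,0,0,-0.004,0,0,5.5,0,0,0,-0.004,0,0,5.5], force=10)

```text
time: 14.25
tool_pos: [524.0, -180.4, 60.5]
orientation: [[-0.72, 0.094, 0.688], [0.065, 0.996, -0.068], [-0.691, -0.004, -0.723]]
contact_force: [-0.4, -0.6, 0.4]
width: 0.599
finger_force: 0.0
```

Run:
```python
from h import *
import cv2
s=bot.get_state();im=bot.get_image("wrist");b=bot.get_image("side")
A=cv2.resize(im,(500,375));B=cv2.resize(b[195:290,260:390],(300,219))
c=np.zeros((375,800,3),np.uint8);c[:,:500]=A;c[:219,500:]=B;cv2.imwrite("pics/p1.png",c);print(s["width"],s["contact_force"],s["tool_pos"])
```

```text
0.5990666672281789 [-0.371 -0.612  0.383] [ 524.018 -180.443   60.526]
```

View pics/p1.png

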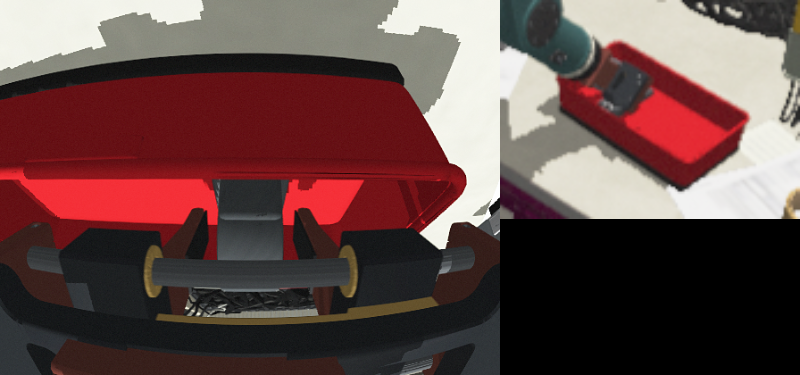

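The first casting stands upright on the tote's floor, between the open fingers at (250,200). Next I lift off and plan for the left casting.

>>> send_rows(deltas=[-0.7,0,-0.7,0,0,0,6,-2,0,-2.1,0,0,0,6,-4,0,-4.2,0,0,0,6,-6,0,-6.3,0,0,0,6,-7,0,-7.3,0,0,0,6,-7,0,-7.3,0,0,0,6])

```text
time: 14.95
tool_pos: [525.0, -180.6, 164.2]
orientation: [[-0.718, 0.093, 0.69], [0.062, 0.996, -0.07], [-0.694, -0.007, -0.72]]
contact_force: [-0.6, -0.7, -0.5]
width: 0.685
finger_force: 0.0
```

```bash
cat > e2.py <<'E'
from plan import *
OBS.append(("offcut",[-15,-20,0],[80,20,40]))
k=np.load("keys.npy",allow_pickle=True).item();y0=.057;T=(517,-236,-.095)
cL=casting(37,-5,50);q0=np.array(bot.get_state()["joint_pos"])
def add(n,p,yaw,th,seed,w=1.,c=cL):
    q,a,b=ikc(p,yaw,th,seed,w);k[n]=q;print(n,q,"%.1f %.3f"%(a,b),clear(q,c,T))
def tcp(c,yaw,th,gx,z): return np.array([c[0]+gx*np.cos(yaw),c[1]+gx*np.sin(yaw),z])+2*tool(yaw,np.radians(th))[:,2]
add("Lg",tcp((535,343),y0,37,-5,70),y0,37,[.75,.7,2.15,4,.7,1.3])
add("Lo",[437,336,102],y0,35,k["Lg"],.5)
add("Lo2",[445,240,140],.1,47,[.4,.5,2.3,3.8,.5,1.3],.4)
add("Ro3",[468,150,120],y0,52,k["Ro"],.5)
add("Ta2",[535,-170,185],-.095,42,k["Ta"])
add("T2a",tcp((525,-297),-.095,37,-5,170),-.095,37,k["T2a"])
np.save("keys.npy",k,allow_pickle=True)
ks=["Lg","Lo","Lo2","Ro3","V","Ta2","T2a"]
for j,q in enumerate(path([k[i] for i in ks],4)):
    x,M=fk(q,LK);m,w=clear(q,cL,T);print(ks[j//4+1],x.round(),"th%.0f"%np.degrees(np.arcsin(-M[2,2])),"yaw%.2f"%np.arctan2(M[1,2],M[0,2]),"roll%.2f"%M[2,1],"%.0f %s"%(m,w),"castmin %.0f"%(x+cL@M.T)[:,2].min())
E
python3 e2.py; python3 d.py V,Ro3 6 12 6
```

```text
Lg [0.763 0.695 2.174 4.028 0.733 1.306] 0.0 0.000 (np.float64(0.0), 'cast-floor')
Lo [0.942 0.643 2.326 4.095 0.859 1.42 ] 0.1 0.031 (np.float64(23.686052778971217), 'cast-frim')
Lo2 [0.586 0.325 2.365 4.095 0.398 1.025] 0.0 0.003 (np.float64(26.289208279386713), 'cast-offcut')
Ro3 [0.281 0.305 2.365 3.922 0.215 0.983] 0.2 0.028 (np.float64(26.844353407094246), 'body-guard')
Ta2 [-0.728  0.265  2.319  1.909  0.485  2.307] 0.0 0.000 (np.float64(59.66046883353214), 'cast-tote')
T2a [-1.054  0.419  2.244  1.767  0.73   2.172] 0.0 0.000 (np.float64(47.71853897566059), 'cast-tote')
Lo [507. 343.  76.] th36 yaw0.07 roll0.00 7 cast-floor castmin 27
Lo [483. 342.  84.] th36 yaw0.07 roll0.01 14 cast-floor castmin 34
Lo [459. 340.  93.] th35 yaw0.08 roll0.01 22 cast-floor castmin 42
Lo [437. 336. 102.] th35 yaw0.09 roll0.02 24 cast-frim castmin 51
Lo2 [445. 308. 109.] th38 yaw0.07 roll0.00 26 cast-offcut castmin 59
Lo2 [448. 283. 118.] th42 yaw0.07 roll-0.00 9 cast-offcut castmin 65
Lo2 [448. 260. 128.] th45 yaw0.08 roll-0.00 16 cast-offcut castmin 72
Lo2 [445. 240. 140.] th47 yaw0.10 roll0.0
[... 1019 characters left out ...]
65.  173.] th38 yaw-0.09 roll-0.00 50 cast-tote castmin 123
T2a [ 522. -297.  169.] th37 yaw-0.10 roll-0.00 48 cast-tote castmin 120
14.95 [-0.737  0.283  2.297  1.782  0.435  2.41 ] [ 524.97  -180.563  164.164] [-0.553 -0.703 -0.488]
-0.6, 2.6, 1.1, 0.01, -0.01, -0.02, 6,
-0.4, 5.4, 2.0, 0.02, -0.00, -0.05, 6,
0.6, 8.2, 2.6, 0.02, 0.02, -0.07, 6,
2.4, 11.2, 2.9, 0.02, 0.05, -0.09, 6,
4.8, 14.2, 3.0, 0.01, 0.10, -0.12, 6,
7.7, 17.4, 2.7, 0.00, 0.16, -0.15, 6,
7.3, 20.0, 2.1, -0.01, 0.15, -0.14, 6,
7.2, 22.5, 1.3, -0.02, 0.13, -0.14, 6,
7.4, 25.0, 0.4, -0.03, 0.13, -0.13, 6,
7.7, 27.6, -0.6, -0.05, 0.12, -0.13, 6,
8.3, 30.0, -1.8, -0.07, 0.12, -0.12, 6,
9.2, 32.4, -3.1, -0.09, 0.12, -0.11, 6,
```

>>> send_rows(deltas=[-0.6,2.6,1.1,0.01,-0.01,-0.02,6,-0.4,5.4,2,0.02,0,-0.05,6,0.6,8.2,2.6,0.02,0.02,-0.07,6,2.4,11.2,2.9,0.02,0.05,-0.09,6,4.8,14.2,3,0.01,0.1,-0.12,6,7.7,17.4,2.7,0,0.16,-0.15,6,7.3,20,2.1,-0.01,0.15,-0.14,6,7.2,22.5,1.3,-0.02,0.13,-0.14,6,7.4,25,0.4,-0.03,0.13,-0.13,6,7.7,27.6,-0.6,-0.05,0.12,-0.13,6,8.3,30,-1.8,-0.07,0.12,-0.12,6,9.2,32.4,-3.1,-0.09,0.12,-0.11,6])

```text
time: 16.15
tool_pos: [466.0, 151.0, 117.9]
orientation: [[-0.802, -0.048, 0.596], [-0.043, 0.999, 0.023], [-0.596, -0.007, -0.803]]
contact_force: [0.4, 0.9, -0.9]
width: 0.683
finger_force: 0.0
```

```bash
python3 d.py Lo2,Lo 6 12 6
```

```text
16.15 [0.278 0.309 2.371 3.863 0.216 1.043] [465.955 151.023 117.931] [ 0.387  0.948 -0.906]
-0.2, 1.6, -0.3, -0.01, -0.02, -0.01, 6,
-0.3, 3.2, -0.7, -0.02, -0.04, -0.01, 6,
-0.4, 4.7, -1.2, -0.02, -0.06, -0.02, 6,
-0.3, 6.2, -1.7, -0.03, -0.08, -0.02, 6,
-0.2, 7.6, -2.2, -0.04, -0.09, -0.03, 6,
-0.0, 9.0, -2.8, -0.04, -0.11, -0.04, 6,
0.2, 10.3, -2.0, -0.03, -0.14, -0.03, 6,
0.5, 11.7, -1.3, -0.02, -0.17, -0.02, 6,
0.9, 13.3, -0.8, -0.02, -0.20, -0.02, 6,
1.3, 14.9, -0.4, -0.02, -0.24, -0.01, 6,
1.8, 16.7, -0.1, -0.03, -0.28, -0.01, 6,
2.5, 18.6, -0.0, -0.04, -0.33, -0.01, 6,
```

>>> send_rows(deltas=[-0.2,1.6,-0.3,-0.01,-0.02,-0.01,6,-0.3,3.2,-0.7,-0.02,-0.04,-0.01,6,-0.4,4.7,-1.2,-0.02,-0.06,-0.02,6,-0.3,6.2,-1.7,-0.03,-0.08,-0.02,6,-0.2,7.6,-2.2,-0.04,-0.09,-0.03,6,0,9,-2.8,-0.04,-0.11,-0.04,6,0.2,10.3,-2,-0.03,-0.14,-0.03,6,0.5,11.7,-1.3,-0.02,-0.17,-0.02,6,0.9,13.3,-0.8,-0.02,-0.2,-0.02,6,1.3,14.9,-0.4,-0.02,-0.24,-0.01,6,1.8,16.7,-0.1,-0.03,-0.28,-0.01,6,2.5,18.6,0,-0.04,-0.33,-0.01,6])

```text
time: 17.35
tool_pos: [437.9, 334.3, 101.5]
orientation: [[-0.562, -0.082, 0.823], [-0.038, 0.997, 0.073], [-0.826, 0.009, -0.564]]
contact_force: [0.1, 0.0, 0.1]
width: 0.686
finger_force: 0.0
```

Run:
```python
from h import *
import cv2,json
s=bot.get_state();p=bot.camera_params("wrist");im=bot.get_image("wrist")
p["view"]=np.array(p["view"]).tolist();json.dump(p,open("w4.json","w"))
cv2.imwrite("pics/w4.png",cv2.resize(cv2.convertScaleAbs(im[40:300],alpha=1.6,beta=10),(800,371),interpolation=cv2.INTER_CUBIC))
print(s["time"],s["tool_pos"],s["joint_pos"],s["orientation"],s["contact_force"])
```

```text
17.35 [437.924 334.289 101.521] [0.943 0.65  2.327 4.095 0.87  1.419] [[-0.562 -0.082  0.823]
 [-0.038  0.997  0.073]
 [-0.826  0.009 -0.564]] [0.052 0.026 0.097]
```

View pics/w4.png

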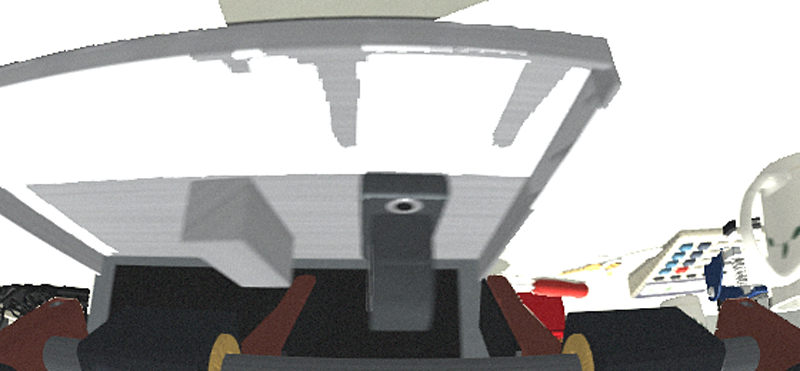

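L casting: hole at (404,206), base front top edge at row 193 (362 to 447), disc sides at 369 and 435 near row 270. It lies between the fingers.

```bash
cat > f2.py <<'E'
from plan import *
import json
p=json.load(open("w4.json"));P=lambda x,y,z:plane("wrist",x/1.42857,40+y/1.42857,z,p)[:2].round(1)
for n,a in dict(hole=(404,206,34),fL=(362,193,34),fR=(448,193,34),dL=(369,270,75),dR=(435,270,75)).items():print(n,P(*a))
s=bot.get_state();q=np.array(s["joint_pos"]);y0=.06;p0=np.array(s["tool_pos"]);c=(535,343);th=37
p1=np.array([c[0]-5,c[1]-.3,70])+2*tool(y0,np.radians(th))[:,2];print(p1);Q=[]
for t in np.linspace(0,1,9)[1:]:
    q,a,b=ikc(p0+(p1-p0)*t,y0,34.5+(th-34.5)*t,q);x,M=fk(q,LK);Q.append(q);print(x.round(1),q[2:5],"%.1f %.3f"%(a,b),clear(q))
rows(Q,6)
E
python3 f2.py
```

```text
hole [494.1 341.2]
fL [480.  320.1]
fR [477.4 360.8]
dL [468.2 323.8]
dR [466.8 351.5]
[531.594 342.796  68.796]
[448.6 337.2  95.5] [2.305 4.095 0.857] 0.3 0.016 (np.float64(42.653588919321464), 'fing-rimL')
[460.4 338.1  91.7] [2.284 4.095 0.837] 0.1 0.008 (np.float64(38.844246512378064), 'fing-rimL')
[472.3 338.9  88. ] [2.263 4.095 0.818] 0.0 0.001 (np.float64(35.10173953236959), 'fing-rimL')
[484.1 339.7  84.1] [2.246 4.079 0.801] 0.0 0.000 (np.float64(31.546115107590538), 'fing-rimL')
[496.  340.5  80.3] [2.23  4.062 0.785] 0.0 0.000 (np.float64(28.098393488876976), 'fing-rimL')
[507.9 341.3  76.5] [2.212 4.047 0.768] 0.0 0.000 (np.float64(24.7794282766815), 'fing-rimL')
[519.7 342.   72.6] [2.194 4.033 0.751] 0.0 0.000 (np.float64(21.648231887228853), 'fing-rimL')
[531.6 342.8  68.8] [2.176 4.021 0.733] 0.0 0.000 (np.float64(18.79853263503078), 'fing-rimL')
-0.3, -0.0, 1.2, 0.01, 0.00, 0.01, 6,
-0.7, -0.1, 2.4, 0.02, 0.01, 0.01, 6,
-1.1, -0.1, 3.6, 0.03, 0.02, 0.01, 6,
-1.4, -0.1, 4.8, 0.03, 0.02, 0.01, 6,
-1.8, -0.1, 6.0, 0.03, 0.03, 0.01, 6,
-2.1, -0.2, 7.2, 0.03, 0.04, 0.01, 6,
-2.5, -0.2, 8.4, 0.03, 0.04, 0.01, 6,
-2.8, -0.2, 9.6, 0.03, 0.05, 0.01, 6,
```

>>> send_rows(deltas=[-0.3,0,1.2,0.01,0,0.01,6,-0.7,-0.1,2.4,0.02,0.01,0.01,6,-1.1,-0.1,3.6,0.03,0.02,0.01,6,-1.4,-0.1,4.8,0.03,0.02,0.01,6,-1.8,-0.1,6,0.03,0.03,0.01,6,-2.1,-0.2,7.2,0.03,0.04,0.01,6,-2.5,-0.2,8.4,0.03,0.04,0.01,6,-2.8,-0.2,9.6,0.03,0.05,0.01,6,-2.8,-0.2,9.6,0.03,0.05,0.01,6,-2.8,-0.2,9.6,0.03,0.05,0.01,6])

```text
time: 18.4
tool_pos: [533.2, 341.4, 71.9]
orientation: [[-0.604, -0.052, 0.795], [-0.028, 0.999, 0.045], [-0.796, 0.005, -0.605]]
contact_force: [0.6, -0.3, -0.0]
width: 0.677
finger_force: 0.0
```

Run:
```python
from plan import *
s=bot.get_state();R=np.array(s["orientation"]);print(s["time"],s["tool_pos"],s["joint_pos"],"th",np.degrees(np.arcsin(-R[2,2])),"yaw",np.arctan2(R[1,2],R[0,2]),R[2,1],s["contact_force"])
```

```text
18.4 [533.243 341.359  71.921] [0.757 0.685 2.173 4.034 0.721 1.299] th 37.20972653912815 yaw 0.0559871831463086 0.004674876955260231 [ 0.612 -0.332 -0.039]
```

>>> send_rows(deltas=[0.2,0.1,0.1,0,0,0,6,0.2,0.2,0.1,0,0,0,5,0.2,0.2,0.1,0,0,0,4,0.2,0.2,0.1,0,0,0,3,0.2,0.2,0.1,0,0,0,2.5,0.2,0.2,0.1,0,0,0,2.5,0.2,0.2,0.1,0,0,0,2.5,0.2,0.2,0.1,0,0,0,2.5], force=40)

```text
time: 19.2
tool_pos: [532.4, 343.1, 70.1]
orientation: [[-0.604, -0.053, 0.795], [-0.028, 0.999, 0.044], [-0.797, 0.004, -0.604]]
contact_force: [-3.9, -3.6, 5.1]
width: 0.36
finger_force: 40.0
```

```bash
cat > g2.py <<'E'
from plan import *
s=bot.get_state();q=np.array(s["joint_pos"]);R=np.array(s["orientation"])
print(s["time"],s["tool_pos"],q,s["contact_force"],s["width"],s["finger_force"],"th",np.degrees(np.arcsin(-R[2,2])),R[2,1])
p0=np.array(s["tool_pos"]);Q=[]
for t in np.linspace(0,1,9):
    p=p0+[0,0,8]+(np.array([437,336,104.])-p0-[0,0,8])*t
    q,a,b=ikc(p,.06,37.2-2.2*t,q,.5);x,M=fk(q,LK);Q.append(q);print(x.round(1),"%.1f %.3f"%(a,b),clear(q,casting(37,-5,50)))
rows(Q,2.5)
E
python3 g2.py
```

```text
19.2 [532.413 343.139  70.075] [0.762 0.69  2.171 4.037 0.725 1.301] [-3.858 -3.636  5.075] 0.3598006950766811 39.98237729072571 th 37.18175344481537 0.004332120941590817
[532.4 343.1  78.1] 0.0 0.000 (np.float64(9.085288470366677), 'cast-floor')
[520.5 342.2  81.3] 0.0 0.000 (np.float64(12.45546685358287), 'cast-floor')
[508.6 341.4  84.6] 0.0 0.000 (np.float64(15.463743047515536), 'cast-floor')
[496.6 340.5  87.8] 0.0 0.000 (np.float64(18.473150178966158), 'cast-floor')
[484.7 339.6  91. ] 0.0 0.001 (np.float64(21.445010908269744), 'cast-floor')
[472.8 338.7  94.3] 0.0 0.007 (np.float64(24.29100231882274), 'cast-floor')
[460.9 337.7  97.5] 0.1 0.014 (np.float64(27.130921917364482), 'cast-floor')
[449.  336.8 100.7] 0.1 0.022 (np.float64(29.966789546473066), 'cast-floor')
[437.1 335.9 103.9] 0.1 0.030 (np.float64(25.491472286483173), 'cast-frim')
-0.6, 0.0, -0.5, -0.00, 0.00, -0.01, 2.5,
-0.2, -0.0, -1.6, -0.00, -0.00, -0.01, 2.5,
0.3, -0.0, -2.8, -0.00, -0.01, -0.01, 2.5,
0.8, -0.1, -3.9, -0.00, -0.01, -0.01, 2.5,
1.2, -0.1, -5.1, -0.00, -0.02, -0.01, 2.5,
1.7, -0.1, -6.2, -0.01, -0.03, -0.01, 2.5,
2.2, -0.2, -7.4, -0.02, -0.03, -0.01, 2.5,
2.6, -0.2, -8.5, -0.02, -0.04, -0.01, 2.5,
3.1, -0.2, -9.7, -0.03, -0.04, -0.01, 2.5,
```

>>> send_rows(deltas=[-0.3,0,-0.2,0,0,0,2.5,-0.6,0,-0.5,0,0,0,2.5,-0.6,0,-0.8,0,0,0,2.5,-0.2,0,-1.6,0,0,-0.01,2.5,0.3,0,-2.8,0,-0.01,-0.01,2.5,0.8,-0.1,-3.9,0,-0.01,-0.01,2.5,1.2,-0.1,-5.1,0,-0.02,-0.01,2.5,1.7,-0.1,-6.2,-0.01,-0.03,-0.01,2.5,2.2,-0.2,-7.4,-0.02,-0.03,-0.01,2.5,2.6,-0.2,-8.5,-0.02,-0.04,-0.01,2.5,3.1,-0.2,-9.7,-0.03,-0.04,-0.01,2.5,3.1,-0.2,-9.7,-0.03,-0.04,-0.01,2.5])

```text
time: 20.4
tool_pos: [434.9, 335.8, 103.7]
orientation: [[-0.572, -0.085, 0.816], [-0.038, 0.996, 0.077], [-0.819, 0.013, -0.573]]
contact_force: [0.4, -0.1, -4.0]
width: 0.361
finger_force: 40.0
```

```bash
python3 - <<'E'
from plan import *
# slightly higher mid waypoint between Lo and Lo2, further back from the offcut
k=np.load("keys.npy",allow_pickle=True).item();s=bot.get_state();print(s["width"],s["finger_force"],s["contact_force"])
OBS.append(("offcut",[-15,-20,0],[80,20,40]));c=casting(37.2,-5,50)
for p,th in(([435,310,125],42),([432,300,130],44),([432,285,132],45)):
    q,a,b=ikc(p,.15,th,k["Lo2"],.3);print(p,q,a,b,clear(q,c))
    k["Lm"]=q
    print([(lambda m:"%.0f %s"%m)(clear(qq,c)) for qq in path([k["Lo"],q,k["Lo2"]],4)])
np.save("keys.npy",k,allow_pickle=True)
E
python3 d.py Lm,Lo2,Ro3 4 12 2.5
```

```text
0.3609915312454505 39.967660903930664 [ 0.385 -0.087 -3.976]
[435, 310, 125] [0.796 0.457 2.342 4.072 0.592 1.199] 5.957431659293675e-11 3.488183667396379e-11 (np.float64(35.31527456378153), 'cast-offcut')
['29 cast-frim', '35 cast-frim', '38 cast-offcut', '35 cast-offcut', '22 cast-offcut', '20 cast-offcut', '23 cast-offcut', '26 cast-offcut']
[432, 300, 130] [0.76  0.412 2.345 4.095 0.525 1.137] 0.009098836859882284 0.0056194881600280635 (np.float64(29.135805845820936), 'cast-offcut')
['30 cast-frim', '36 cast-offcut', '30 cast-offcut', '29 cast-offcut', '21 cast-offcut', '23 cast-offcut', '24 cast-offcut', '26 cast-offcut']
[432, 285, 132] [0.718 0.385 2.355 4.091 0.487 1.105] 1.664900945210335e-11 1.1636525707913922e-11 (np.float64(21.468766654085947), 'cast-offcut')
['31 cast-frim', '27 cast-offcut', '20 cast-offcut', '21 cast-offcut', '22 cast-offcut', '23 cast-offcut', '25 cast-offcut', '26 cast-offcut']
20.4 [0.944 0.633 2.326 4.105 0.848 1.404] [434.93  335.818 103.716] [ 0.385 -0.087 -3.976]
-0.5, -1.5, -0.3, 0.00, 0.05, -0.01, 2.5,
-1.0, -2.8, -0.7, -0.01, 0.10, -0.02, 2.5,
-1.5, -4.0, -1.4, -0.02, 0.14, -0.04, 2.5,
-2.0, -5.0, -2.3, -0.04, 0.18, -0.05, 2.5,
-2.3, -6.2, -2.1, -0.03, 0.18, -0.04, 2.5,
-2.6, -7.3, -2.1, -0.02, 0.19, -0.04, 2.5,
-2.9, -8.5, -2.0, -0.01, 0.20, -0.03, 2.5,
-3.2, -9.6, -2.0, -0.01, 0.21, -0.02, 2.5,
-3.2, -11.8, -1.2, 0.01, 0.24, -0.01, 2.5,
-3.1, -14.0, -0.5, 0.02, 0.26, -0.01, 2.5,
-2.9, -16.4, -0.0, 0.03, 0.29, -0.00, 2.5,
-2.5, -18.8, 0.3, 0.05, 0.32, 0.01, 2.5,
```

>>> send_rows(deltas=[-0.5,-1.5,-0.3,0,0.05,-0.01,2.5,-1,-2.8,-0.7,-0.01,0.1,-0.02,2.5,-1.5,-4,-1.4,-0.02,0.14,-0.04,2.5,-2,-5,-2.3,-0.04,0.18,-0.05,2.5,-2.3,-6.2,-2.1,-0.03,0.18,-0.04,2.5,-2.6,-7.3,-2.1,-0.02,0.19,-0.04,2.5,-2.9,-8.5,-2,-0.01,0.2,-0.03,2.5,-3.2,-9.6,-2,-0.01,0.21,-0.02,2.5,-3.2,-11.8,-1.2,0.01,0.24,-0.01,2.5,-3.1,-14,-0.5,0.02,0.26,-0.01,2.5,-2.9,-16.4,0,0.03,0.29,0,2.5,-2.5,-18.8,0.3,0.05,0.32,0.01,2.5])

```text
time: 21.6
tool_pos: [470.1, 148.5, 119.3]
orientation: [[-0.8, -0.038, 0.599], [-0.039, 0.999, 0.011], [-0.599, -0.014, -0.801]]
contact_force: [0.2, -0.2, -3.8]
width: 0.365
finger_force: 40.0
```

```bash
python3 d.py V,Ta2 6 12 2.5
```

```text
21.6 [0.281 0.309 2.363 3.931 0.22  0.982] [470.079 148.498 119.331] [ 0.174 -0.214 -3.787]
-0.7, -2.6, 1.0, 0.02, -0.00, -0.01, 2.5,
-1.2, -5.1, 1.8, 0.03, -0.00, -0.01, 2.5,
-1.4, -7.7, 2.6, 0.05, 0.01, -0.02, 2.5,
-1.3, -10.3, 3.2, 0.06, 0.01, -0.03, 2.5,
-1.0, -12.8, 3.8, 0.07, 0.03, -0.03, 2.5,
-0.4, -15.3, 4.2, 0.08, 0.04, -0.04, 2.5,
-3.2, -18.9, 3.7, 0.10, -0.02, -0.01, 2.5,
-5.4, -22.1, 3.0, 0.11, -0.08, 0.02, 2.5,
-7.1, -25.1, 2.0, 0.11, -0.13, 0.04, 2.5,
-8.1, -27.7, 0.8, 0.11, -0.17, 0.06, 2.5,
-8.4, -30.1, -0.4, 0.09, -0.19, 0.09, 2.5,
-7.9, -32.2, -1.7, 0.08, -0.19, 0.11, 2.5,
```

>>> send_rows(deltas=[-0.7,-2.6,0.9,0.02,0,-0.01,2.5,-1.2,-5.1,1.6,0.03,0,-0.01,2.5,-1.4,-7.7,2.2,0.05,0.01,-0.02,2.5,-1.3,-10.3,2.8,0.06,0.01,-0.03,2.5,-1,-12.8,3.5,0.07,0.03,-0.03,2.5,-0.5,-15.3,4.1,0.08,0.04,-0.04,2.5,-3.2,-18.9,3.7,0.1,-0.02,-0.01,2.5,-5.4,-22.1,3,0.11,-0.08,0.02,2.5,-7.1,-25.1,2,0.11,-0.13,0.04,2.5,-8.1,-27.7,0.8,0.11,-0.17,0.06,2.5,-8.4,-30.1,-0.4,0.09,-0.19,0.09,2.5,-7.9,-32.2,-1.7,0.08,-0.19,0.11,2.5])

```text
time: 22.8
tool_pos: [535.6, -168.7, 184.7]
orientation: [[-0.669, 0.093, 0.737], [0.068, 0.996, -0.064], [-0.74, 0.007, -0.673]]
contact_force: [1.1, -0.3, -3.3]
width: 0.363
finger_force: 40.0
```

```bash
python3 t.py 525 -240 -.095 38 -5 "[180]" 2.5;python3 t.py 525 -297 -.095 37.2 -5 "[170,150,130,110,92,80,75]" 2.5
```

```text
22.8 [ 535.613 -168.719  184.684] [-0.727  0.264  2.315  1.885  0.483  2.336] th 42.3 yaw -0.087 0.0072062753542656245 [ 1.113 -0.314 -3.272] 0.3634549230724597 39.96671676635742
[ 521.6 -239.7  178.8] 0.0 0.000 [2.313 1.859 0.67 ] (np.float64(107.08398034024049), 'fing-tote')
0.9, -7.2, -0.2, 0.01, -0.07, -0.00, 2.5,
22.8 [ 535.613 -168.719  184.684] [-0.727  0.264  2.315  1.885  0.483  2.336] th 42.3 yaw -0.087 0.0072062753542656245 [ 1.113 -0.314 -3.272] 0.3634549230724597 39.96671676635742
[ 521.6 -296.7  168.8] 0.0 0.000 [2.242 1.761 0.725] (np.float64(81.80067905034193), 'fing-tote')
[ 521.6 -296.7  148.8] 0.0 0.000 [2.256 1.834 0.74 ] (np.float64(63.16215946017601), 'fing-tote')
[ 521.6 -296.7  128.8] 0.0 0.000 [2.268 1.903 0.76 ] (np.float64(45.689885994363884), 'fing-tote')
[ 521.6 -296.7  108.8] 0.0 0.000 [2.277 1.966 0.783] (np.float64(31.395429232345982), 'fing-tote')
[ 521.6 -296.7   90.8] 0.0 0.000 [2.283 2.018 0.807] (np.float64(26.033912891006253), 'fing-tote')
[ 521.6 -296.7   78.8] 0.0 0.000 [2.286 2.049 0.824] (np.float64(14.561209949465212), 'body-tote')
[ 521.6 -296.7   73.8] 0.0 0.000 [2.287 2.062 0.831] (np.float64(9.844902236426536), 'body-tote')
1.2, -12.9, 0.9, 0.01, -0.09, -0.00, 2.5,
2.7, -12.9, 2.2, 0.01, -0.09, -0.00, 2.5,
4.2, -12.9, 3.5, 0.01, -0.09, -0.00, 2.5,
5.7, -12.9, 4.9, 0.01, -0.09, -0.00, 2.5,
7.0, -12.9, 6.1, 0.01, -0.09, -0.00, 2.5,
7.9, -12.9, 6.9, 0.01, -0.09, -0.00, 2.5,
8.3, -13.0, 7.2, 0.01, -0.09, -0.00, 2.5,
```

>>> send_rows(deltas=[0.5,-4.5,0.2,0,-0.04,0,2.5,0.9,-9,0.4,0.01,-0.07,0,2.5,1.2,-12.9,0.9,0.01,-0.09,0,2.5,1.2,-12.9,0.9,0.01,-0.09,0,2.5,2.7,-12.9,2.2,0.01,-0.09,0,2.5,4.2,-12.9,3.5,0.01,-0.09,0,2.5,5.7,-12.9,4.9,0.01,-0.09,0,2.5,7,-12.9,6.1,0.01,-0.09,0,2.5,7.9,-12.9,6.9,0.01,-0.09,0,2.5,8.2,-13,7.1,0.01,-0.09,0,2.5,8.2,-13,7.1,0.01,-0.09,0,2.5])

```text
time: 23.9
tool_pos: [520.8, -296.9, 75.6]
orientation: [[-0.601, 0.101, 0.793], [0.06, 0.995, -0.082], [-0.797, -0.002, -0.604]]
contact_force: [0.7, 0.2, -3.2]
width: 0.363
finger_force: 40.0
```

```bash
python3 t.py 525 -297 -.095 37.2 -5 "[71.5,70.5]" 2.5
```

```text
23.9 [ 520.761 -296.883   75.554] [-1.052  0.68   2.292  2.073  0.832  1.756] th 37.1 yaw -0.103 -0.0016734680193549864 [ 0.668  0.158 -3.176] 0.3628334109041605 39.967453479766846
[ 521.6 -296.7   70.3] 0.0 0.000 [2.288 2.07  0.836] (np.float64(6.789504819308401), 'body-tote')
[ 521.6 -296.7   69.3] 0.0 0.000 [2.288 2.073 0.838] (np.float64(6.006332293372114), 'body-tote')
0.4, 0.0, 0.4, -0.01, 0.00, -0.00, 2.5,
0.4, 0.0, 0.4, -0.01, 0.00, -0.00, 2.5,
```

>>> send_rows(deltas=[0.15,0,0.12,-0.003,0,0,2.5,0.27,0,0.23,-0.006,0,0,2.5,0.36,0,0.3,-0.006,0,0,2.5,0.42,0,0.34,-0.006,0,0,2.5,0.42,0,0.34,-0.006,0,0,2.5])

```text
time: 24.4
tool_pos: [520.8, -297.8, 71.1]
orientation: [[-0.601, 0.097, 0.794], [0.057, 0.995, -0.078], [-0.798, -0.001, -0.603]]
contact_force: [0.2, 0.5, -2.9]
width: 0.363
finger_force: 40.0
```

>>> send_rows(deltas=[0.06,0,0.05,-0.003,0,0,2.5,0.12,0,0.09,-0.004,0,0,2.5,0.16,0,0.12,-0.004,0,0,2.5,0.16,0,0.12,-0.004,0,0,2.5])

```text
time: 24.8
tool_pos: [520.8, -297.8, 69.1]
orientation: [[-0.6, 0.094, 0.794], [0.058, 0.996, -0.074], [-0.798, 0.001, -0.603]]
contact_force: [-0.9, -0.6, -0.9]
width: 0.361
finger_force: 40.0
```

>>> send_rows(deltas=[0.04,0,0.03,0,0,0,2.5,0.05,0,0.04,0,0,0,2.5,0.05,0,0.04,0,0,0,3.1,0.05,0,0.04,0,0,0,3.4,0.05,0,0.04,0,0,0,4,0.05,0,0.04,0,0,0,5.5,0.05,0,0.04,0,0,0,5.5], force=10)

```text
time: 25.5
tool_pos: [520.9, -297.7, 68.3]
orientation: [[-0.6, 0.094, 0.794], [0.057, 0.996, -0.074], [-0.798, 0.001, -0.603]]
contact_force: [-0.0, -0.3, 0.7]
width: 0.595
finger_force: 0.0
```

Released. Next I lift straight up about 120 mm and check.

>>> send_rows(deltas=[-0.8,0,-0.6,0,0,0,5.5,-2.4,0,-1.8,0,0,0,5.5,-4.8,0,-3.6,0,0,0,5.5,-7.2,0,-5.4,0,0,0,5.5,-9.6,0,-7.2,0,0,0,5.5,-9.6,0,-7.2,0,0,0,5.5,-9.6,0,-7.2,0,0,0,5.5])

```text
time: 26.2
tool_pos: [521.4, -298.0, 189.0]
orientation: [[-0.6, 0.093, 0.795], [0.056, 0.996, -0.075], [-0.798, -0.001, -0.603]]
contact_force: [-0.2, -0.2, -0.2]
width: 0.626
finger_force: 0.0
```

Run:
```python
from h import *
import cv2
s=bot.get_state();im=bot.get_image("wrist");b=bot.get_image("side");a=bot.get_image("scene")
c=np.zeros((560,800,3),np.uint8);c[:375,:500]=cv2.resize(cv2.convertScaleAbs(im,alpha=1.4),(500,375))
c[:219,500:]=cv2.resize(b[195:290,260:390],(300,219));c[220:510,500:]=cv2.resize(a[135:250,195:314],(300,290))
cv2.imwrite("pics/p2.png",c);print(s["time"],s["contact_force"],s["tool_pos"])
```

```text
26.2 [-0.176 -0.206 -0.198] [ 521.369 -298.023  189.037]
```

View pics/p2.png

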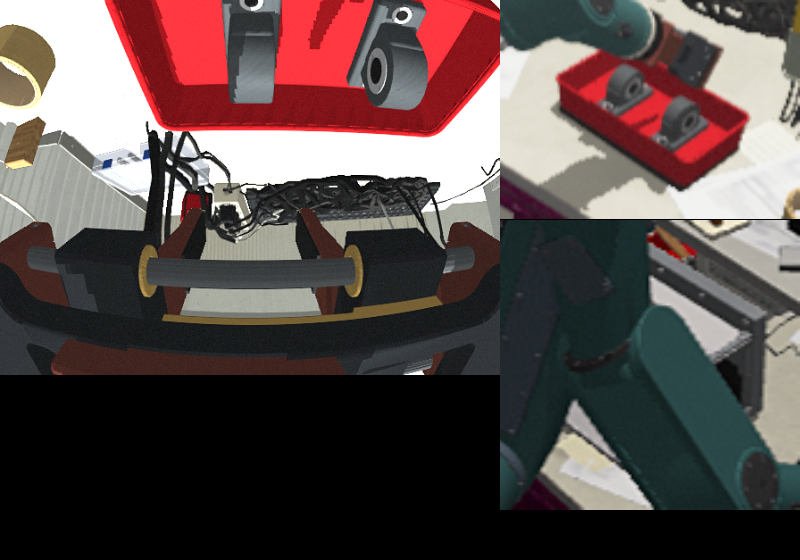

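Both castings stand upright on the tote's floor, at wrist-panel (252,50) and (395,70), and also in the side-view panel. The arm is clear of everything.

```bash
python3 -c "
from cell import bot
print(bot.job_done())"
```

```text
the job is handed in; nothing more can be done
None
```

Both castings stand upright on the red tote's floor. I never touched the offcut, mug or tape roll, though I didn't look at the offcut and mug again before handing in, at about 26 s of the 72 s allowed.

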